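# Stack a lamp module in a tilted assembly nest

### The arm

A 6-joint arm with a two-finger parallel gripper is mounted at the origin on the work surface. World frame = base frame: x ahead of the robot, y to its left, z up, the work surface at z = 0. Lengths are in m, angles in rad, forces in N, time in s.
With the tool pointing down it reaches from about 0.375 to 0.975 m from the base axis. Payload 3.8 kg.
Tool frame: the origin (TCP) lies on the centre line of the jaws, within the pads' length; the fingertips stand 25 mm ahead of it and the grasp point (between the pads) lies 6 mm ahead of it; y points along the fingers, z is the direction in which the jaws open and shut, and the axes are right-handed (so a half turn about y gives the same grasp; the last joint's range is limited). The gripper opens to 85 mm and grips with 20 to 120 N. Pads are 22 mm wide; open, the fingers measure 114 mm over their backs; the gripper's body (76 mm by 85 mm) begins 54 mm behind the grasp point. The pads swing forward as they close: fully open they stand 13 mm farther back than shut.
Start: joints at [1.119, 0.264, 1.604, -0, 1.274, -0.037], TCP at [0.272, 0.618, 0.235] pointing down, gripper open.
Joint ranges: [-2.63, 2.63], [-0.94, 2.18], [0.31, 2.57], [-1.31, 4.45], [0, 2.66], [-2.55, 2.55]. Speed limits (rad/s): [2.57, 2.57, 3.14, 3.14, 3.14, 3.14].

### API

Orientations are given as a rotation vector (axis times angle).
In Python, from workcell import bot gives the robot as it stands.
- The arm moves only by the shell command python3 -m jog 'ROWS' [FORCE]. ROWS is JSON, a list of rows, each a list of 5 numbers: the shift along the world's x, y, z in mm, then the turn about the world's z in degrees, then the finger opening in mm, from 0 to 85.4. A call has exactly 10 rows; each row is the pose to reach, as a shift and turn from the pose commanded when the call began; what a row does not reach only later rows make up. A row lasts 1/8 s, in which the tool goes at most 62.5 mm and 10.7 degrees, less where a joint would pass 70% of its speed; a pose out of reach is approached as far as the arm can. A call with a gripper value outside its range is refused whole. The fingers move at their own pace and stop on an object; FORCE is the grip in N (left out, the last holds). Time passes only in rows, so rows that repeat a pose let the fingers close, or fill a call up. It gives the time, the measured TCP pose, the force and the opening at its end, in the units of the state.
- bot.read_state(): the state, without advancing time (a new reading comes with each control period).
- bot.read_camera(name): name is "side" or "top"; returns a dict with "pixels" (400x640x3 uint8, red, green, blue), "fx", "fy", "cx", "cy" (pixels), "dist" ([k1, k2, p1, p2, k3] as OpenCV has them; the pictures are not rectified), "R" (3x3) and "t" (3): a world point X has camera coordinates R X + t. Camera axes: x right, y down, z forward; pixel columns grow to the right and rows downward; lengths in m; the calibration is good to about 2 mm. A picture is of the moment at which its call begins. There is no depth.
- bot.finish_job(): hands the job in, once; it reports no verdict.
The state is a dict: "time": time; "q": joint angles; "joint_vel": joint speeds; "joint_torque": joint torques, N m; "tool_pos": TCP position; "tcp_rot": TCP orientation; "wrist_force": force on the tool from outside, world axes, zero at the start; "torque": the same for the moment, N m; "width": opening from 0.0 (shut) to 1.0 (fully open).
Only numpy, scipy, OpenCV 4.12 (cv2) and the standard library are available. Lean on these libraries where they do the work, as an engineer would, in place of code of your own. Each camera call takes 0.05 s, during which the arm holds its last target.

### The job

Build the lamp module in the pocket of the tilted assembly nest: set the green housing squarely on the pocket floor, then the white spacer frame on it, then the black lens plate, lens side up, and press that gently home until both orange spring clips have snapped back over its edges. Do not press hard, do not shift the nest's tilt, and leave the meter, the tape roll and the spray can where they are.

Things in the scene. Friction and masses are not known exactly. Their poses are not given: they have to be found in the camera images.
- pocket (a point): On the axis of the aluminium nest's pocket, 38 mm under the top of its walls; the grey floor lies 0 to 11 mm BELOW this point (see nest). 54.4 mm square, walls along x and y, topped by blue flares widening it 4 mm a side, 7 mm high. z points squarely out, leaning to its -x (robot) side; y is level. Both y walls are cut away 34 mm wide down to 14 mm below it, for fingers closing along y.
- nest (a joint): Tilt of the pocket axis from vertical (rad), 0.40 to 0.60. Stiff hinge along the pocket's y, 22 mm under point pocket, 45 mm above the bench, on a dark stand 130 x 140 mm; it yields only to a hard push sideways. The pocket floor is rigid, but a stop screw sets it, and the clips with it, 0 to 11 mm below point pocket, different each time and not measured: it must be felt.
- clip_far (a joint): Orange spring clip, 14 mm wide, in the middle of the pocket's +x wall. In m: 0 = sprung in, hooked about 2 mm over a 52 mm part's edge, 37.8 mm over the floor (1.8 mm above the finished stack); up to 0.006 as it is pushed out. Its sloping back is a ramp from 53 to 38 mm over the floor: every part pressed in along the axis must push both clips out, up to 10 N in all, far more than its weight.
- clip_near (a joint): The like clip in the middle of the -x wall; same values.
- housing: Lime green lamp housing, a block 52 x 52 x 20 mm with a round black recess marking and yellow dot on top, 80 g, lying upright on the bench. Origin at the centre of its underside, z up out of its top, x and y along its sides. Home: underside on the pocket floor, any of the four square turns.
- spacer: White square spacer frame, 52 x 52 mm outside, 34 mm open inside, 8 mm thick, 30 g, lying flat on the bench. Origin at the centre of its underside, z up. Home: on the housing, 20 mm over the pocket floor.
- lens: Black square lens plate with a round amber lens flush in its top, 52 x 52 x 8 mm, 40 g, lying flat on the bench, lens up. Origin at the centre of its underside, z up. Home: on the spacer, its underside 28 mm and its top 36 mm over the pocket floor, with both clips sprung back over it. It may be pressed on its top with closed fingers.
- meter: Red and black hand multimeter, 150 x 75 x 36 mm, lying on the bench; leave alone. Origin at the centre of its underside.
- tape: Roll of blue tape, 90 mm outside, 19 mm high, lying flat; leave alone. Origin at the centre of its underside.
- cleaner: Yellow-labelled spray can, 52 mm across, 130 mm high; leave alone. Origin at the centre of its underside.

How it is judged:
On the way, in this order (a step that is already met when the one before it is completed fails the run):
1. the housing sits squarely on the pocket floor (x of housing in the frame of pocket between -0.003 and 0.003 m and y of housing in the frame of pocket between -0.003 and 0.003 m and z of housing in the frame of pocket between -0.013 and 0.0015 m and angle between the z axis of housing and the z axis of pocket, either way round below 0.06 rad), for 0.2 s.
2. the spacer sits squarely on the housing in the pocket (all of step 1 and x of spacer in the frame of pocket between -0.003 and 0.003 m and y of spacer in the frame of pocket between -0.003 and 0.003 m and z of spacer in the frame of housing between 0.018 and 0.0215 m and angle between the z axis of spacer and the z axis of pocket, either way round below 0.06 rad), for 0.2 s.
3. the lens plate is home on the spacer and both clips have snapped over it (all of step 2 and x of lens in the frame of pocket between -0.003 and 0.003 m and y of lens in the frame of pocket between -0.003 and 0.003 m and z of lens in the frame of housing between 0.026 and 0.0295 m and angle between the z axis of lens and the z axis of pocket, either way round below 0.06 rad and value of joint each of clip_far, clip_near below 0.001 m), for 0.2 s.
At the end, for the whole second after the job is handed in: Housing, spacer and lens plate are stacked in the pocket, square to it (0.06 rad), within 3 mm of its axis in x and y, spacer 20 and lens 28 mm over the housing's underside (1.5 mm high to 2 mm low), at rest, both clips sprung in (below 1 mm) (all of step 3 and linear speed of each of housing, spacer, lens below 0.01 m/s); the robot touches nothing.
It fails at once if the stack is pressed with more than 90 N (contact force between lens and spacer above 90 N or contact force between spacer and housing above 90 N).
It fails at once if the nest's tilt is shifted (pocket floor moved more than 3 mm, about 8 degrees) (distance of pocket from where it was at the start of the episode above 0.003 m).
It fails at once if a bystander is moved by more than 30 mm (distance of any of meter, tape, cleaner from where it was at the start of the episode above 0.03 m).
It also fails if it takes over 72 s, if anything falls off the work surface, if the arm or the gripper's body presses on something with over 40 N, if the wrist force passes 120 N, or if a joint passes its speed limit or range.

## Working session

There is one attempt and no reset: what is moved stays moved. The work goes in short steps, Python scripts to look and compute and a shell command to move; the robot and the scene stay as the last step left them, time stands still between calls to the robot, and variables do not carry over. Pictures are saved under pics/ and viewed, and the job is handed in when it is done.

```bash
ls; mkdir -p pics; python3 - <<'E'
from workcell import bot
import cv2
s=bot.read_state();print(s)
for n in("side","top"):
    c=bot.read_camera(n);cv2.imwrite(f"pics/{n}0.png",c["pixels"][:,:,::-1])
    print({k:v for k,v in c.items() if k!="pixels"})
E
```

```text
pics
{'time': 0.0, 'q': array([ 1.11909189e+00,  2.64756095e-01,  1.60537861e+00,  3.24726574e-05,
        1.27367970e+00, -3.68843226e-02]), 'joint_vel': array([-1.95337872e-04, -1.34260940e-03, -1.11335413e-03,  1.10283930e-03,
       -8.71416530e-04, -4.79661867e-05]), 'joint_torque': array([-3.07379232e-04, -5.15113378e+01, -3.67318547e+01, -1.25269262e-04,
        1.30966731e-02, -1.07934235e-05]), 'tool_pos': array([0.27171092, 0.61711434, 0.23375753]), 'tcp_rot': array([-1.54834979,  0.32592796, -0.32503102]), 'wrist_force': array([ 0.26663513, -0.24371899, -0.25437742]), 'torque': array([-0.0071094 ,  0.0746453 ,  0.00225396]), 'width': 1.0037760529920419}
{'fx': 442.18985824802695, 'fy': 442.18985824802695, 'cx': 321.4232045204508, 'cy': 200.98862056363325, 'dist': array([-0.04122069,  0.        ,  0.        ,  0.        ,  0.        ]), 'R': array([[ 0.70496365, -0.70888951, -0.02240352],
       [-0.37893308, -0.34975697, -0.85678456],
       [ 0.5995298 ,  0.6124914 , -0.51518764]]), 't': array([-0.3701991 ,  0.31859059,  0.71022713])}
{'fx': 479.316115012052, 'fy': 479.316115012052, 'cx': 321.7875648858313, 'cy': 193.8262752440223, 'dist': array([-0.11448409,  0.        ,  0.        ,  0.        ,  0.        ]), 'R': array([[ 0.0057861 , -0.99995928,  0.0069259 ],
       [-0.99359742, -0.00653049, -0.11278968],
       [ 0.11283032, -0.00622894, -0.99359475]]), 't': array([0.0636271 , 0.62627098, 1.32873715])}
```

View pics/side0.png

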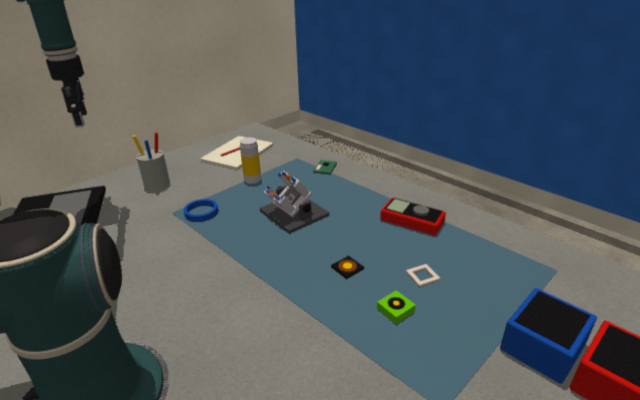

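View pics/top0.png

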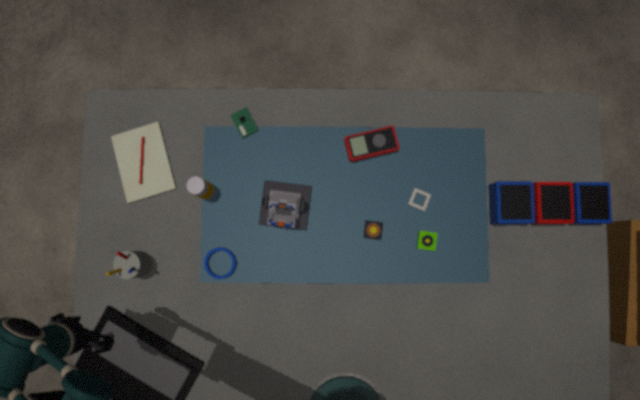

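```bash
cat > h.py <<'E'
import numpy as np,cv2
from workcell import bot
def und(c,uv):
    K=np.array([[c["fx"],0,c["cx"]],[0,c["fy"],c["cy"]],[0,0,1]])
    return cv2.undistortPoints(np.array(uv,float).reshape(-1,1,2),K,c["dist"]).reshape(-1,2)
def rays(c,uv):
    p=und(c,uv);d=np.c_[p,np.ones(len(p))]@c["R"];o=-c["R"].T@c["t"];return o,d
def onz(c,uv,z):
    o,d=rays(c,uv);s=(z-o[2])/d[:,2];return o+s[:,None]*d
def proj(c,X):
    K=np.array([[c["fx"],0,c["cx"]],[0,c["fy"],c["cy"]],[0,0,1]])
    return cv2.projectPoints(np.array(X,float).reshape(-1,3),cv2.Rodrigues(c["R"])[0],c["t"],K,c["dist"])[0].reshape(-1,2)
def tri(c1,u1,c2,u2):
    A=[];b=[]
    for c,u in((c1,u1),(c2,u2)):
        p=und(c,[u])[0]
        for i in(0,1):
            A.append(c["R"][i]-p[i]*c["R"][2]);b.append(p[i]*c["t"][2]-c["t"][i])
    r=np.linalg.lstsq(np.array(A),np.array(b),rcond=None)
    return r[0],np.linalg.norm(np.array(A)@r[0]-b)
def crop(c,x,y,w,h,k,name):
    im=c["pixels"][y:y+h,x:x+w,::-1];im=cv2.resize(im,None,fx=k,fy=k,interpolation=cv2.INTER_CUBIC)
    im=np.clip(im*1.6,0,255).astype(np.uint8);cv2.imwrite(f"pics/{name}.png",im)
E
python3 - <<'E'
from h import *
c=bot.read_camera("side");crop(c,250,160,90,75,8,"sn");crop(c,320,240,140,95,5,"sp")
c=bot.read_camera("top");crop(c,250,170,75,70,8,"tn");crop(c,350,175,100,85,7,"tp")
E
```

```text
(no output)
```

View pics/sn.png

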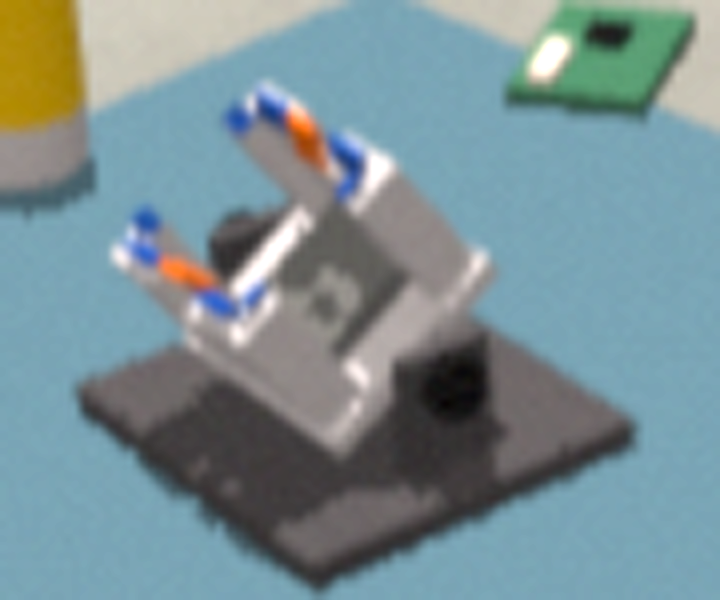

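View pics/tn.png

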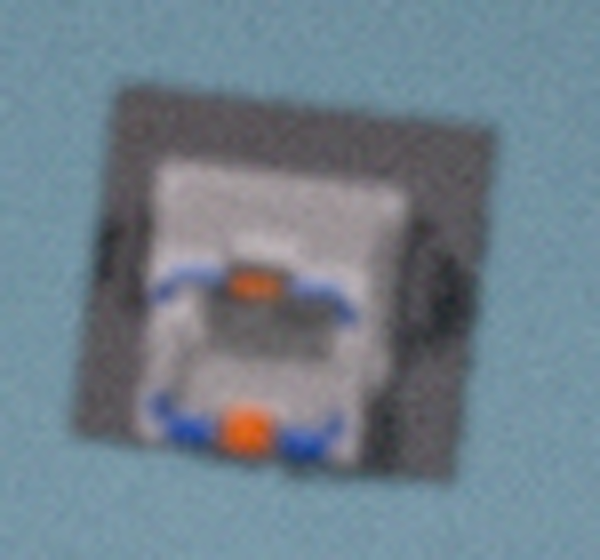

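View pics/tp.png

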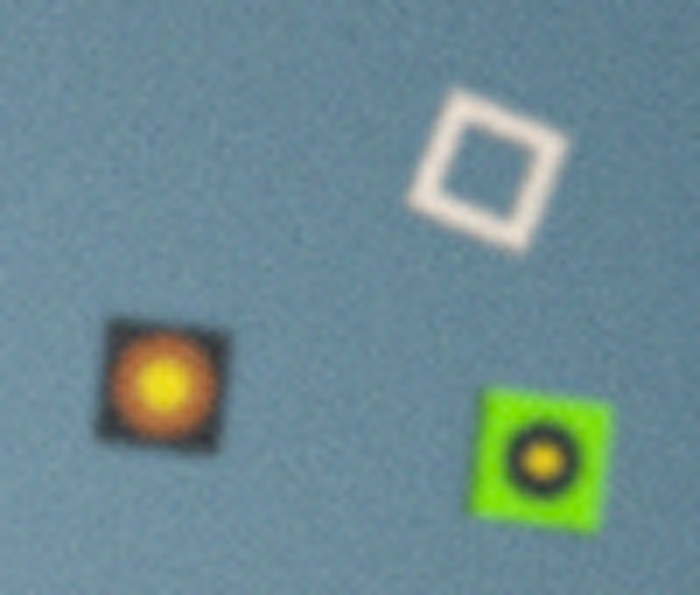

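View pics/sp.png

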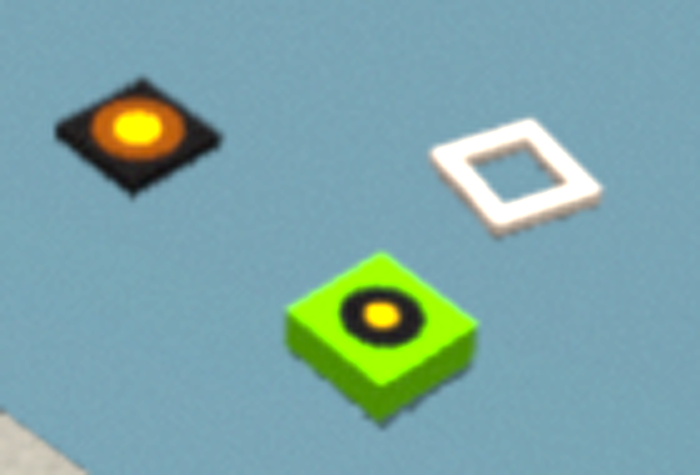

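```bash
cat > m.py <<'E'
from h import *
T=bot.read_camera("top");S=bot.read_camera("side")
def mask(c,f,box):
    im=c["pixels"].astype(int);m=f(im[...,0],im[...,1],im[...,2]).astype(np.uint8)
    o=np.zeros_like(m);x,y,w,h=box;o[y:y+h,x:x+w]=m[y:y+h,x:x+w];return o
def rect(m):
    cs,_=cv2.findContours(m*255,cv2.RETR_EXTERNAL,cv2.CHAIN_APPROX_NONE);k=max(cs,key=cv2.contourArea)
    return cv2.minAreaRect(k),cv2.boxPoints(cv2.minAreaRect(k)),cv2.contourArea(k)
E
python3 - <<'E'
from m import *
sp=dict(housing=(lambda r,g,b:(g>1.6*b)&(g>60)|((r<60)&(g<60)&(b<60)),.02,(410,222,36,38)),
 spacer=(lambda r,g,b:(r>105),.008,(403,182,34,34)),
 lens=(lambda r,g,b:(b<62),.008,(358,215,32,32)))
for n,(f,z,b) in sp.items():
    m=mask(T,f,b);r,p,a=rect(m)
    X=onz(T,p,z);cen=X.mean(0);e=X[1]-X[0];e2=X[2]-X[1]
    print(n,cen.round(4),np.degrees(np.arctan2(e[1],e[0])).round(1),np.linalg.norm(e).round(4),np.linalg.norm(e2).round(4),r[0],a)
    print("  side reproj",proj(S,cen).round(1))
# side check via markers
for n,f,b,z in(("housing dot",lambda r,g,b:(r>150)&(b<60)&(g>100)&(r>g),(380,290,36,26),.02),("lens amber",lambda r,g,b:(r>120)&(b<60),(330,254,36,26),.008),("spacer",lambda r,g,b:r>190,(400,260,45,32),.008)):
    m=mask(S,f,b);ys,xs=np.nonzero(m);u=[(xs.min()+xs.max())/2,(ys.min()+ys.max())/2] if n=="spacer" else [xs.mean(),ys.mean()];print(n,u,len(xs),onz(S,[u],z).round(4))
for c,nm in((T,"top"),(S,"side")):
    m=mask(c,lambda r,g,b:(r>1.7*b)&(r>1.4*g)&(r>90),(255,165,60,70));k,l,st,ce=cv2.connectedComponentsWithStats(m);print(nm,"orange",st[1:].tolist(),ce[1:].round(2).tolist())
    m=mask(c,lambda r,g,b:(b>1.5*g)&(b>1.7*r)&(b>70),(255,165,60,70));k,l,st,ce=cv2.connectedComponentsWithStats(m);print(nm,"blue",st[1:].tolist(),ce[1:].round(2).tolist())
m=mask(T,lambda r,g,b:(b-r<18),(250,170,75,70));r,p,a=rect(m);print("stand",p,r)
X=onz(T,p,.008);print(X,np.linalg.norm(X[1]-X[0]),np.linalg.norm(X[2]-X[1]))
E
```

```text
housing [ 0.4953 -0.2345  0.02  ] -7.9 0.0533 0.0548 (426.707763671875, 240.33848571777344) 313.5
  side reproj [[396.2 302.1]]
spacer [ 0.6158 -0.2171  0.008 ] -23.9 0.0536 0.0527 (419.2327575683594, 198.9569091796875) 293.5
  side reproj [[423.2 273.2]]
lens [ 0.5259 -0.0798  0.008 ] -8.3 0.049 0.0496 (372.54998779296875, 229.64999389648438) 253.0
  side reproj [[347.3 264.7]]
housing dot [np.float64(395.89473684210526), np.float64(302.57894736842104)] 19 [[ 0.4939 -0.2348  0.02  ]]
lens amber [np.float64(347.08), np.float64(265.13)] 100 [[ 0.5246 -0.0804  0.008 ]]
spacer [np.float64(423.0), np.float64(274.0)] 153 [[ 0.6132 -0.2183  0.008 ]]
top orange [[279, 205, 5, 2, 9], [278, 221, 6, 6, 28]] [[281.22, 205.44], [280.43, 223.18]]
top blue [[270, 221, 6, 5, 17], [285, 224, 6, 4, 17]] [[272.88, 223.18], [287.82, 225.12]]
side orange [[286, 174, 5, 7, 20], [270, 192, 7, 4, 20]] [[287.75, 176.95], [272.7, 193.7]]
side blue [[283, 172, 2, 3, 5], [278, 174, 3, 2, 5], [291, 177, 4, 8, 15], [267, 186, 3, 3, 6], [267, 191, 3, 2, 4], [275, 197, 4, 2, 6], [281, 197, 1, 1, 1]] [[283.4, 173.2], [279.2, 174.4], [292.8, 180.07], [268.17, 187.17], [268.0, 191.25], [276.5, 197.5], [281.0, 197.0]]
stand [[257.6943  224.29256]
 [263.72922 179.03056]
 [312.20084 185.49345]
 [306.16592 230.75545]] ((284.94757080078125, 204.89300537109375), (48.900569915771484, 45.662559509277344), 7.594643592834473)
[[0.53923538 0.25181878 0.008     ]
 [0.67126008 0.23685909 0.008     ]
 [0.65316241 0.0953469  0.008     ]
 [0.52165188 0.11168358 0.008     ]] 0.13286953725408737 0.14266473194473597
```

```bash
python3 - <<'E'
from m import *
th=np.radians(-7.);ex=np.array([np.cos(th),np.sin(th),0]);ey=np.array([-np.sin(th),np.cos(th),0])
C=np.array([.5963,.1739,0])
def loc(X): d=X-C; return np.array([d@ex,d@ey,X[2]]).round(4)
def cen(c,box,kind):
    x,y,w,h=box;im=c["pixels"][y:y+h,x:x+w].astype(float);r,g,b=im[...,0],im[...,1],im[...,2]
    s=np.clip(r-np.maximum(g,b)-25,0,None) if kind=="o" else np.clip(b-np.maximum(g,r)-25,0,None)
    Y,X=np.mgrid[y:y+h,x:x+w];return (s*X).sum()/s.sum(),(s*Y).sum()/s.sum()
N=cen(T,(276,218,10,11),"o"),cen(S,(267,189,12,8),"o")
F=cen(T,(276,202,10,6),"o"),cen(S,(284,172,8,11),"o")
print(N,F)
for n,(a,b) in(("near",N),("far",F)):
    X,r=tri(T,a,S,b);print(n,X.round(4),loc(X),r)
B={"near+y":((268,221,8,6),(266,190,5,4)),"near-y":((284,223,8,6),(273,195,6,5)),"far+y":((268,202,8,6),(281,170,5,6)),"far-y":((289,203,7,7),(290,176,6,9))}
for n,(a,b) in B.items():
    a=cen(T,a,"b");b=cen(S,b,"b");X,r=tri(T,a,S,b);print(n,a,b,X.round(4),loc(X),r)
E
```

```text
((np.float64(280.4452631578947), np.float64(223.32)), (np.float64(272.50992366412214), np.float64(193.59847328244274))) ((np.float64(281.280193236715), np.float64(205.18357487922705)), (np.float64(287.58777429467085), np.float64(176.29937304075236)))
near [0.538  0.1808 0.0817] [-0.0587 -0.0002  0.0817] 0.0013871089938552509
far [0.5856 0.1763 0.1133] [-0.0109  0.001   0.1133] 0.00022015085292058847
near+y (np.float64(272.8274336283186), np.float64(223.04424778761063)) (np.float64(267.5668449197861), np.float64(190.97860962566844)) [0.5388 0.2016 0.0808] [-0.0605  0.0205  0.0808] 0.0011288285069974008
near-y (np.float64(287.7881355932203), np.float64(224.97033898305085)) (np.float64(276.6666666666667), np.float64(197.39303482587064)) [0.534  0.1606 0.0805] [-0.0603 -0.0208  0.0805] 0.000954006634486677
far+y (np.float64(272.1), np.float64(205.0)) (np.float64(283.3893129770992), np.float64(172.73282442748092)) [0.5879 0.1991 0.1143] [-0.0114  0.024   0.1143] 0.0036149399560378866
far-y (np.float64(291.0), np.float64(207.0)) (np.float64(292.86254295532643), np.float64(179.81443298969072)) [0.5805 0.1503 0.1148] [-0.0128 -0.0254  0.1148] 0.0006331893548353764
```

```bash
python3 - <<'E'
from m import *
th=np.radians(-7.);ex=np.array([np.cos(th),np.sin(th),0]);ey=np.array([-np.sin(th),np.cos(th),0])
C=np.array([.5963,.1739,0])
o,d=rays(S,[(292.5,215.3),(273.6,203),(311.3,192.3),(292.5,215.3),(303,180),(311.3,190.3)])
for y0 in(-.034,-.038,-.042):
    s=(y0-(o-C)@ey)/(d@ey);X=o+s[:,None]*d
    L=np.c_[(X-C)@ex,X[:,2]];print(y0,L.round(4).tolist())
    v=L[0]-L[1];w=L[2]-L[3];u=L[5]-L[4];print(" tilt from -x edge",np.arctan2(v[0],-v[1]),"from floor edge",np.arctan2(w[1],w[0]),"far face",np.arctan2(u[0],-u[1]),np.hypot(*v),np.hypot(*w))
c=S;crop(c,262,165,56,56,12,"sn2")
E
```

```text
-0.034 [[-0.0269, 0.0206], [-0.0788, 0.0777], [0.0351, 0.0651], [-0.0269, 0.0206], [0.0111, 0.1094], [0.0353, 0.071]]
 tilt from -x edge 0.7379730624499679 from floor edge 0.6229949304211138 far face 0.5625960952688829 0.07715528862093576 0.07626869684313964
-0.038 [[-0.0295, 0.0237], [-0.0811, 0.0805], [0.0322, 0.068], [-0.0295, 0.0237], [0.0083, 0.112], [0.0324, 0.0738]]
 tilt from -x edge 0.737973062449968 from floor edge 0.6229949304211126 far face 0.5625960952688805 0.07676868580662301 0.07588653648355134
-0.042 [[-0.0321, 0.0267], [-0.0834, 0.0833], [0.0293, 0.0708], [-0.0321, 0.0267], [0.0055, 0.1146], [0.0295, 0.0766]]
 tilt from -x edge 0.737973062449969 from floor edge 0.6229949304211133 far face 0.5625960952688838 0.07638208299231046 0.07550437612396303
```

View pics/sn2.png

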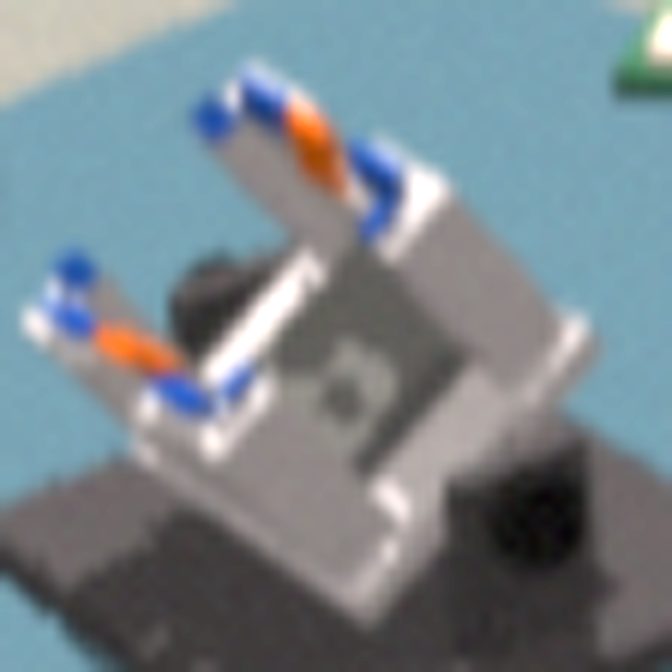

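```bash
cat > st.py <<'E'
from h import *
def st():
    s=bot.read_state();R=cv2.Rodrigues(np.array(s["tcp_rot"]))[0]
    print("t",round(s["time"],2),"pos",(s["tool_pos"]*1000).round(1),"jaw yaw",np.degrees(np.arctan2(R[1,2],R[0,2])).round(2),"fwd",R[:,1].round(3),"F",s["wrist_force"].round(1),"M",s["torque"].round(2),"w",round(s["width"]*85.4,1),"q6",s["q"][5].round(2));return s
if __name__=="__main__": st()
E
python3 st.py
```

```text
t 0.5 pos [272.  617.7 235. ] jaw yaw 66.23 fwd [-0. -0. -1.] F [-0.2 -0.1 -0.4] M [-0.05  0.03 -0.06] w 85.4 q6 -0.04
```

```bash
python3 -m jog '[[14,-55,0,2,85],[28,-110,0,4,85],[43,-165,0,6,85],[57,-220,0,8,85],[72,-275,0,10,85],[86,-330,-10,12,85],[101,-385,-20,14,85],[115,-440,-30,16.3,85],[130,-495,-40,16.3,85],[144,-550,-50,16.3,85]]' 20; python3 st.py
```

```text
time: 1.75
tool_pos: [0.4165, 0.066, 0.1854]
tcp_rot: [-1.568, 0.101, -0.104]
wrist_force: [0.3, -0.6, 0.5]
width: 0.997
t 1.75 pos [416.5  66.  185.4] jaw yaw 82.55 fwd [ 0.002  0.    -1.   ] F [ 0.3 -0.6  0.5] M [0.03 0.02 0.01] w 85.1 q6 -1.34
```

```bash
python3 -m jog '[[14,-54,-10,0,85],[28,-108,-20,0,85],[42,-162,-30,0,85],[56,-216,-50,0,85],[70,-270,-80,0,85],[78.6,-302.6,-110,0,85],[78.6,-302.6,-140,0,85],[78.6,-302.6,-156,0,85],[78.6,-302.6,-156,0,85],[78.6,-302.6,-156,0,45]]' 20; python3 st.py; python3 -m jog '[[0,0,0,0,45],[0,0,0,0,45],[0,0,0,0,45],[0,0,0,0,45],[0,0,0,0,45],[0,0,0,0,45],[0,0,0,0,45],[0,0,20,0,45],[0,0,50,0,45],[0,0,80,0,45]]' 20; python3 st.py
python3 - <<'E'
from m import *
crop(S,340,220,100,90,7,"g1")
E
```

```text
time: 3.0
tool_pos: [0.4956, -0.2348, 0.0303]
tcp_rot: [-1.569, 0.1, -0.103]
wrist_force: [0.3, -0.6, 0.4]
width: 0.814
t 3.0 pos [ 495.6 -234.8   30.3] jaw yaw 82.58 fwd [ 0.002 -0.001 -1.   ] F [ 0.3 -0.6  0.4] M [-0.05  0.02 -0.02] w 69.5 q6 -1.93
time: 4.25
tool_pos: [0.4943, -0.2347, 0.1096]
tcp_rot: [-1.568, 0.103, -0.102]
wrist_force: [0.4, -0.1, 0.4]
width: 0.524
t 4.25 pos [ 494.3 -234.7  109.6] jaw yaw 82.53 fwd [-0.001  0.    -1.   ] F [ 0.4 -0.1  0.4] M [-0.04 -0.03 -0.03] w 44.8 q6 -1.93
```

View pics/g1.png

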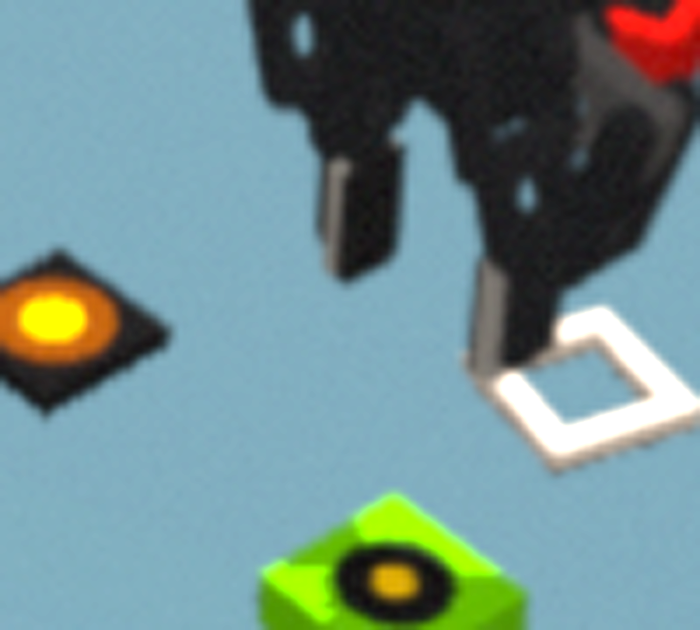

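```bash
python3 - <<'E'
from m import *
th=np.radians(-7.5);ex=np.array([np.cos(th),np.sin(th),0]);ey=np.array([-np.sin(th),np.cos(th),0])
p=np.array([.4943,-.2347,0])
for z in(.08,.085,.09,.095,.1):
    Q=[p+a*ey*.0225+b*ex*.011+[0,0,z] for a in(1,-1) for b in(-1,1)]
    print(z,proj(S,Q).round(1).tolist())
crop(S,375,285,45,40,14,"g2")
m=mask(S,lambda r,g,b:(r>150)&(b<60)&(g>100)&(r>g),(380,290,36,26));ys,xs=np.nonzero(m);print(xs.mean(),ys.mean(),onz(S,[(xs.mean(),ys.mean())],.02))
E
```

```text
0.08 [[385.3, 275.1], [393.6, 270.3], [402.9, 287.7], [411.2, 282.5]]
0.085 [[385.5, 273.0], [393.8, 268.2], [403.1, 285.6], [411.4, 280.4]]
0.09 [[385.6, 271.0], [393.9, 266.2], [403.3, 283.5], [411.6, 278.3]]
0.095 [[385.8, 268.9], [394.1, 264.1], [403.5, 281.4], [411.9, 276.2]]
0.1 [[385.9, 266.8], [394.3, 262.0], [403.7, 279.2], [412.1, 274.1]]
nan nan [[nan nan nan]]<stdin>:8: RuntimeWarning: Mean of empty slice.
  ret = ret.dtype.type(ret / rcount)
```

View pics/g2.png

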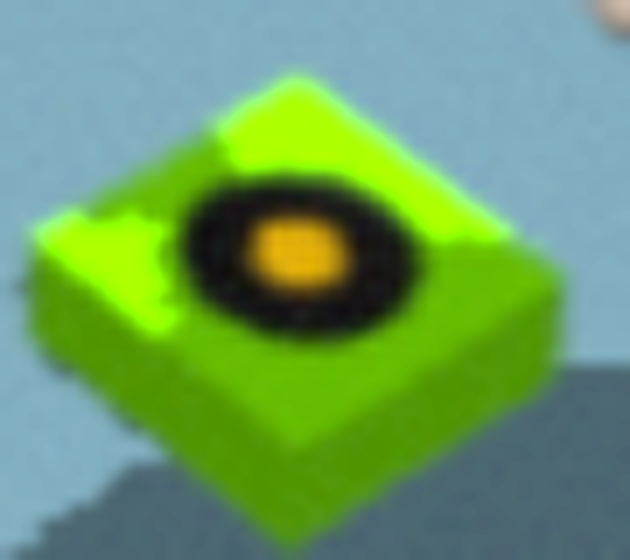

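```bash
python3 - <<'E'
from m import *
from st import st
s=st()
p=s["tool_pos"]
print(proj(S,[p,p-[0,0,.025],p+[0,0,.1]]),proj(T,[p,p-[0,0,.025],p+[0,0,.1]]))
crop(S,330,180,130,120,5,"g3");crop(T,370,180,110,110,5,"g4")
E
```

```text
t 4.55 pos [ 493.7 -234.3  107.8] jaw yaw 82.53 fwd [-0.002  0.001 -1.   ] F [ 0.   0.3 -0.1] M [0.05 0.02 0.01] w 45.2 q6 -1.93
[[398.79845295 267.20153031]
 [397.86249906 277.66427842]
 [402.82310875 221.70249932]] [[433.97386416 240.36801091]
 [431.79973261 240.52152325]
 [443.56612717 239.68739895]]
```

View pics/g3.png

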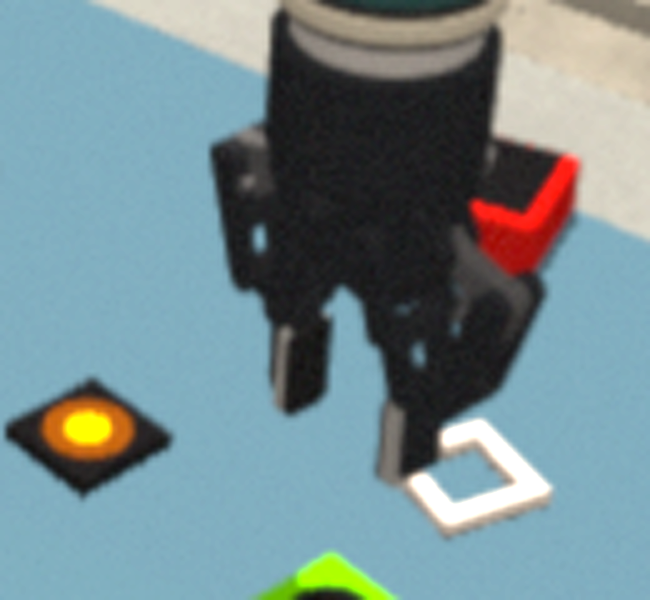

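View pics/g4.png

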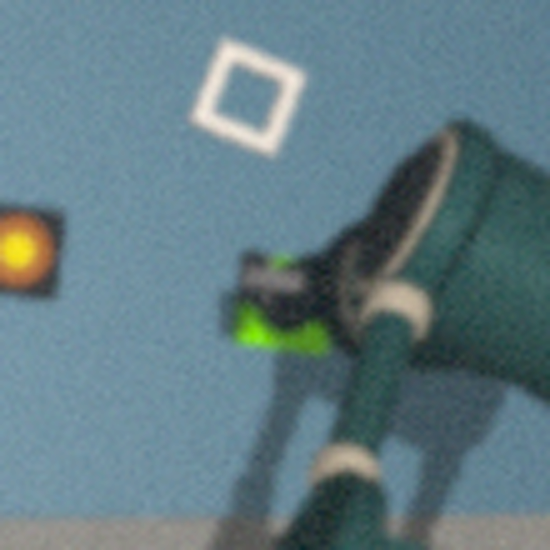

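```bash
python3 -m jog '[[0,0,0,0,0],[0,0,0,0,0],[0,0,0,0,0],[0,0,0,0,0],[0,0,0,0,0],[0,0,0,0,0],[0,0,0,0,0],[0,0,0,0,0],[0,0,0,0,0],[0,0,0,0,0]]' 20;python3 - <<'E'
from m import *
from st import st
s=st()
p=s["tool_pos"]
print(proj(S,[p,p-[0,0,.025],p+[0,0,.1]]),proj(T,[p,p-[0,0,.025],p+[0,0,.1]]))
crop(S,360,220,80,80,8,"g5");crop(T,400,210,60,60,9,"g6")
E
```

```text
time: 5.8
tool_pos: [0.4946, -0.2348, 0.1091]
tcp_rot: [-1.568, 0.102, -0.102]
wrist_force: [0.4, -0.5, -0.3]
width: 0.005
t 5.9 pos [ 494.6 -234.8  109.1] jaw yaw 82.53 fwd [ 0. -0. -1.] F [ 0.7 -0.   0.2] M [ 0.01  0.01 -0.01] w -0.3 q6 -1.93
[[399.37730634 266.52850544]
 [398.43185631 277.00761638]
 [403.44287907 220.95745184]] [[434.26865794 240.01185409]
 [432.0871098  240.17224417]
 [443.89444857 239.30081352]]
```

View pics/g5.png

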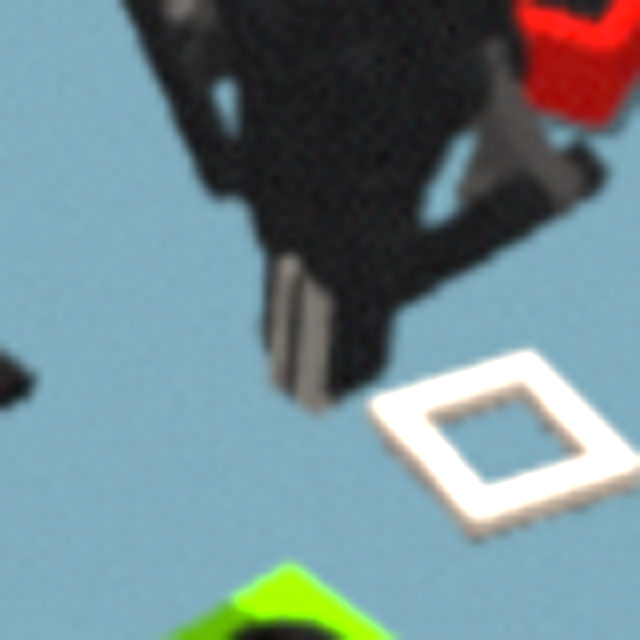

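View pics/g6.png

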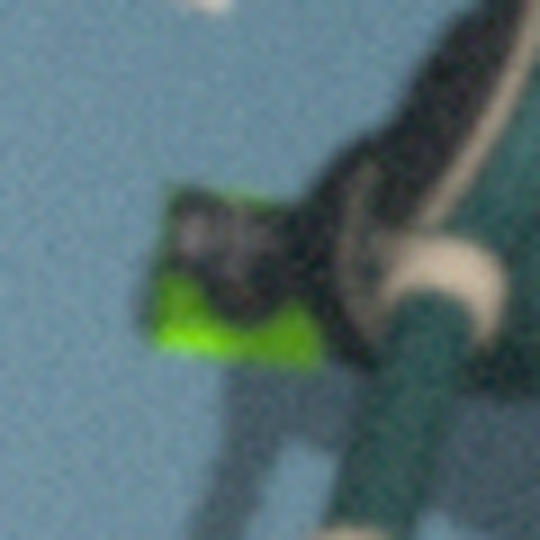

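```bash
python3 -m jog '[[0,0,-30,0,0],[0,0,-55,0,0],[0,0,-59,0,0],[0,0,-61,0,0],[0,0,-63,0,0],[0,0,-64,0,0],[0,0,-65,0,0],[0,0,-66,0,0],[0,0,-67,0,0],[0,0,-67,0,0]]' 20;python3 st.py
python3 - <<'E'
from m import *
crop(S,360,250,80,80,8,"g7")
E
```

```text
time: 7.15
tool_pos: [0.4945, -0.2348, 0.042]
tcp_rot: [-1.568, 0.103, -0.102]
wrist_force: [-1.0, 0.4, 0.4]
width: -0.001
t 7.15 pos [ 494.5 -234.8   42. ] jaw yaw 82.53 fwd [-0.  0. -1.] F [-1.   0.4  0.4] M [ 0.07 -0.02  0.01] w -0.1 q6 -1.93
```

View pics/g7.png

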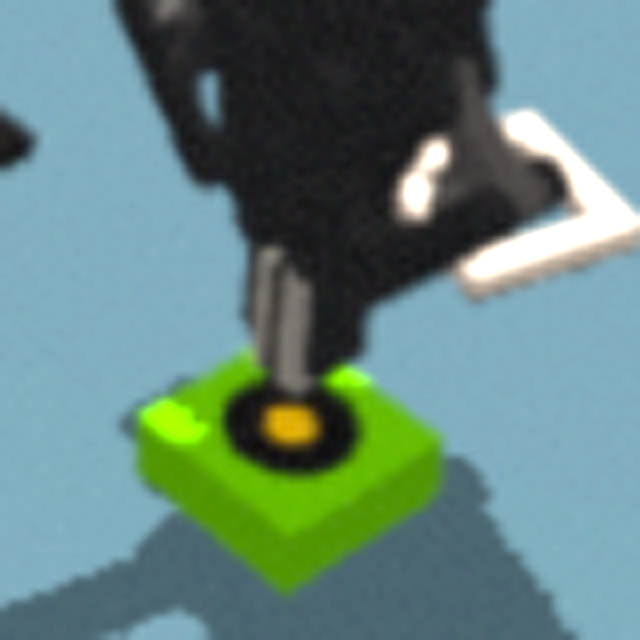

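```bash
python3 -m jog '[[0,0,-2,0,0],[0,0,-3,0,0],[0,0,-4,0,0],[0,0,-5,0,0],[0,0,-6,0,0],[0,0,-7,0,0],[0,0,-8,0,0],[0,0,-9,0,0],[0,0,-10,0,0],[0,0,-10,0,0]]' 20;python3 st.py
```

```text
time: 8.5
tool_pos: [0.4945, -0.2348, 0.0319]
tcp_rot: [-1.568, 0.103, -0.102]
wrist_force: [-0.1, -0.3, -0.2]
width: -0.005
t 8.5 pos [ 494.5 -234.8   31.9] jaw yaw 82.53 fwd [-0.  0. -1.] F [-0.1 -0.3 -0.2] M [-0.05  0.03 -0.06] w -0.4 q6 -1.93
```

```bash
python3 -m jog '[[0,0,-1,0,0],[0,0,-2,0,0],[0,0,-3,0,0],[0,0,-3.5,0,0],[0,0,-4,0,0],[0,0,-4.5,0,0],[0,0,-5,0,0],[0,0,-5.5,0,0],[0,0,-6,0,0],[0,0,-6,0,0]]' 20;python3 st.py
python3 - <<'E'
from m import *
crop(S,360,250,80,80,8,"g8")
E
```

```text
time: 9.75
tool_pos: [0.4946, -0.2348, 0.026]
tcp_rot: [-1.568, 0.102, -0.102]
wrist_force: [0.3, -0.2, -0.2]
width: -0.004
t 9.75 pos [ 494.6 -234.8   26. ] jaw yaw 82.53 fwd [-0.  0. -1.] F [ 0.3 -0.2 -0.2] M [ 0.01 -0.01 -0.02] w -0.3 q6 -1.93
```

View pics/g8.png

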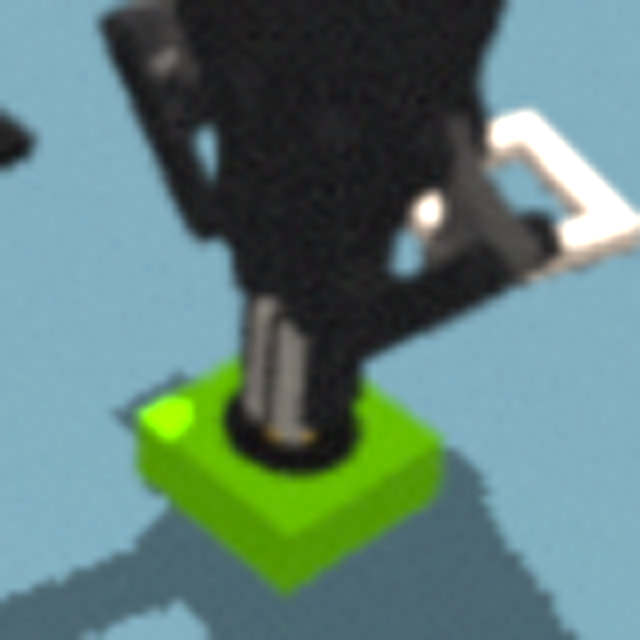

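```bash
python3 -m jog '[[0,0,-0.5,0,0],[0,0,-1,0,0],[0,0,-1.5,0,0],[0,0,-2,0,0],[0,0,-2.5,0,0],[0,0,-3,0,0],[0,0,-3.5,0,0],[0,0,-4,0,0],[0,0,-4,0,0],[0,0,-4,0,0]]' 20;python3 st.py
```

```text
time: 11.1
tool_pos: [0.4946, -0.2348, 0.0238]
tcp_rot: [-1.568, 0.103, -0.102]
wrist_force: [-4.9, 2.5, 13.1]
width: 0.0
t 11.1 pos [ 494.6 -234.8   23.8] jaw yaw 82.54 fwd [-0.  0. -1.] F [-4.9  2.5 13.1] M [0.45 0.93 0.05] w 0.0 q6 -1.93
```

```bash
python3 -m jog '[[0,0,20,0,85],[0,0,30,0,85],[0,0,30,0,85],[0,0,30,0,85],[0,0,30,0,85],[0,0,20,0,85],[0,0,0,0,85],[0,0,-10,0,85],[0,0,-14,0,75],[0,0,-14,0,60]]' 20;python3 st.py
python3 - <<'E'
from m import *
crop(S,360,250,80,80,8,"g9")
E
```

```text
time: 12.35
tool_pos: [0.4945, -0.2348, 0.0078]
tcp_rot: [-1.568, 0.103, -0.102]
wrist_force: [-0.6, 0.6, -0.1]
width: 0.705
t 12.35 pos [ 494.5 -234.8    7.8] jaw yaw 82.53 fwd [-0.  0. -1.] F [-0.6  0.6 -0.1] M [-0.01  0.06  0.05] w 60.2 q6 -1.93
```

View pics/g9.png

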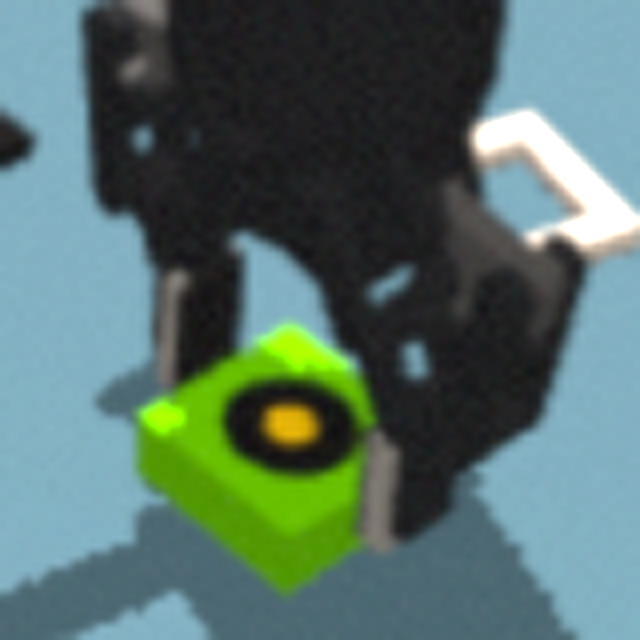

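```bash
python3 -m jog '[[0,0,0,0,45],[0,0,0,0,45],[0,0,0,0,45],[0,0,0,0,45],[0,0,0,0,45],[0,0,10,0,45],[0,0,40,0,45],[0,0,80,0,45],[0,0,130,0,45],[0,0,160,0,45]]' 20;python3 st.py
python3 - <<'E'
from m import *
crop(S,360,190,80,80,8,"g10")
E
```

```text
time: 13.7
tool_pos: [0.4952, -0.2351, 0.1709]
tcp_rot: [-1.569, 0.101, -0.104]
wrist_force: [1.2, 0.5, -0.8]
width: 0.603
t 13.7 pos [ 495.2 -235.1  170.9] jaw yaw 82.53 fwd [ 0.002 -0.001 -1.   ] F [ 1.2  0.5 -0.8] M [0.   0.03 0.02] w 51.5 q6 -1.93
```

View pics/g10.png

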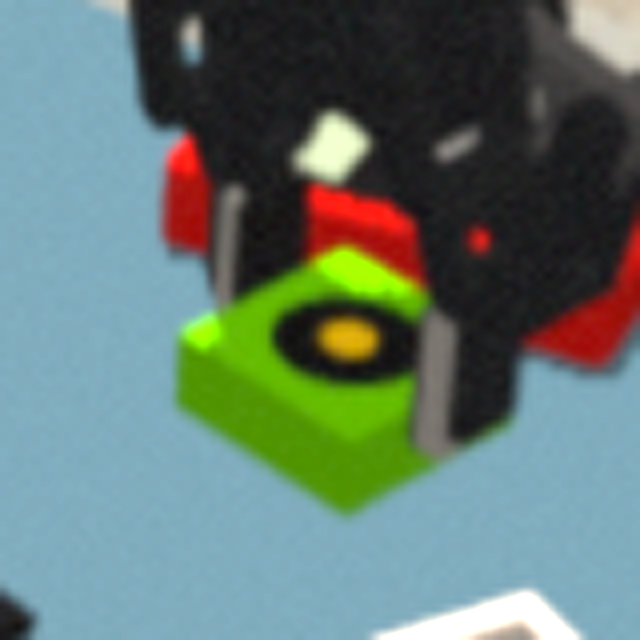

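```bash
python3 -m jog '[[8,55,0,0,45],[16,110,0,0,45],[24,165,0,0,45],[32,220,0,0,45],[40,275,0,0,45],[48,330,0,0.4,45],[56,380,0,0.4,45],[61,413.5,-10,0.4,45],[61,413.5,-28,0.4,45],[61,413.5,-28,0.4,45]]' 20;python3 st.py
python3 - <<'E'
from m import *
crop(S,240,140,90,90,7,"i1");crop(T,240,170,90,80,7,"i2")
E
```

```text
time: 15.05
tool_pos: [0.5526, 0.1776, 0.1363]
tcp_rot: [-1.571, 0.102, -0.091]
wrist_force: [-0.3, -0.6, -1.5]
width: 0.601
t 15.05 pos [552.6 177.6 136.3] jaw yaw 82.97 fwd [-0.007 -0.002 -1.   ] F [-0.3 -0.6 -1.5] M [-0.01 -0.03 -0.05] w 51.3 q6 -1.18
```

View pics/i1.png

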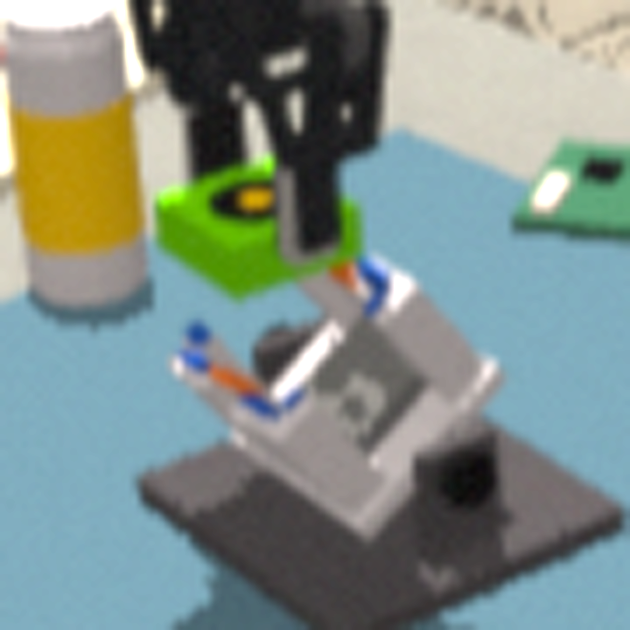

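View pics/i2.png

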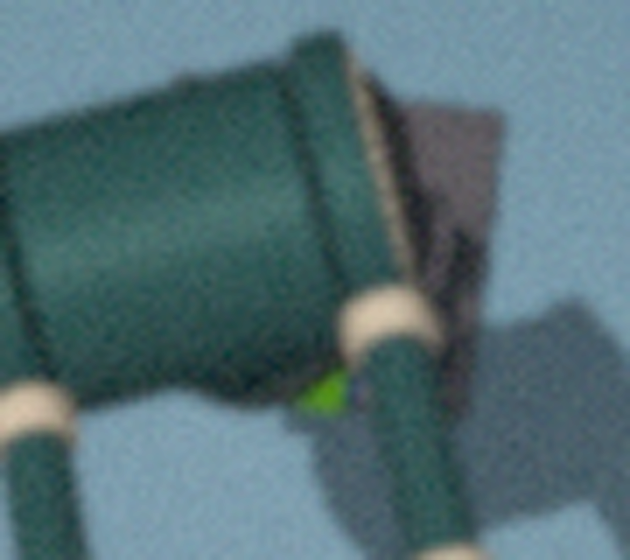

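```bash
python3 -m jog '[[0,0,-2,0,45],[0,0,-4,0,45],[0,0,-6,0,45],[0,0,-8,0,45],[0,0,-10,0,45],[0,0,-12,0,45],[0,0,-14,0,45],[0,0,-16,0,45],[0,0,-18,0,45],[0,0,-18,0,45]]' 20;python3 st.py
python3 - <<'E'
from m import *
crop(S,240,140,90,90,7,"i3")
E
```

```text
time: 16.4
tool_pos: [0.5554, 0.1786, 0.1218]
tcp_rot: [-1.569, 0.097, -0.096]
wrist_force: [0.6, 0.5, -1.0]
width: 0.603
t 16.4 pos [555.4 178.6 121.8] jaw yaw 82.94 fwd [-0. -0. -1.] F [ 0.6  0.5 -1. ] M [0.01 0.   0.05] w 51.5 q6 -1.18
```

View pics/i3.png

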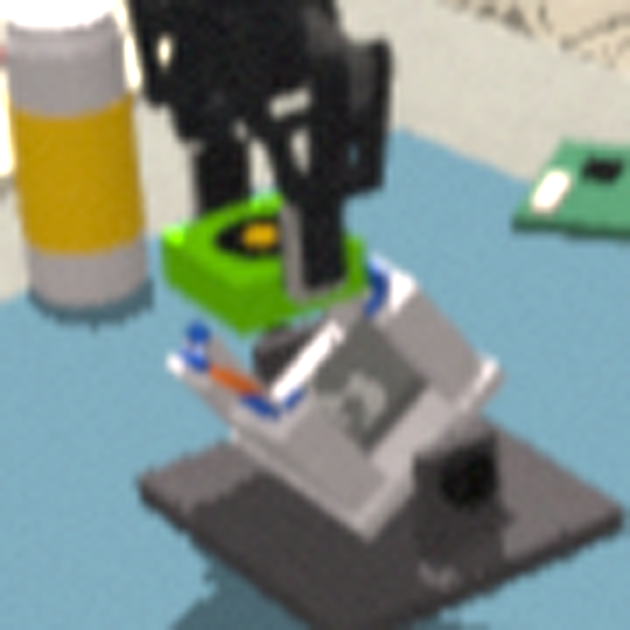

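```bash
python3 -m jog '[[0,0,8,0,45],[0,0,14,0,45],[4,-0.5,16,0,45],[7,-0.9,16,0,45],[7,-0.9,12,0,45],[7,-0.9,8,0,45],[7,-0.9,5,0,45],[7,-0.9,2,0,45],[7,-0.9,0,0,45],[7,-0.9,0,0,45]]' 20;python3 st.py
python3 - <<'E'
from m import *
crop(S,240,140,90,90,7,"i4")
E
```

```text
time: 17.75
tool_pos: [0.5619, 0.1776, 0.1239]
tcp_rot: [-1.569, 0.098, -0.096]
wrist_force: [-7.1, -1.9, 11.1]
width: 0.603
t 17.75 pos [561.9 177.6 123.9] jaw yaw 82.93 fwd [-0.001 -0.    -1.   ] F [-7.1 -1.9 11.1] M [-0.32  0.97 -0.02] w 51.5 q6 -1.18
```

View pics/i4.png

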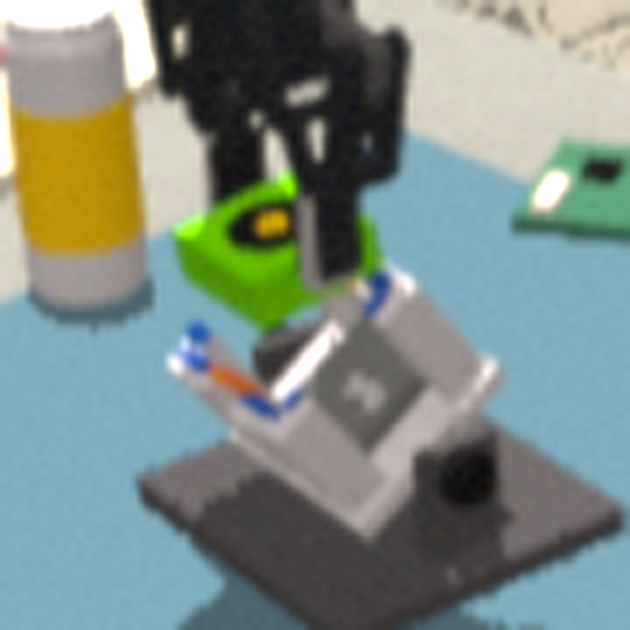

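```bash
python3 -m jog '[[0,0,-1,0,45],[0,0,-2,0,45],[0,0,-3,0,45],[0,0,-4,0,45],[0,0,-5,0,45],[0,0,-6,0,45],[-0.5,0,-7,0,45],[-0.5,0,-8,0,45],[-1,0.1,-9,0,45],[-1,0.1,-9,0,45]]' 20;python3 st.py
python3 - <<'E'
from m import *
crop(S,240,140,90,90,7,"i5")
E
```

```text
time: 19.1
tool_pos: [0.5615, 0.1777, 0.1159]
tcp_rot: [-1.569, 0.097, -0.097]
wrist_force: [-8.6, -2.2, 16.4]
width: 0.607
t 19.1 pos [561.5 177.7 115.9] jaw yaw 82.94 fwd [ 0. -0. -1.] F [-8.6 -2.2 16.4] M [-0.47  0.99 -0.07] w 51.8 q6 -1.18
```

View pics/i5.png

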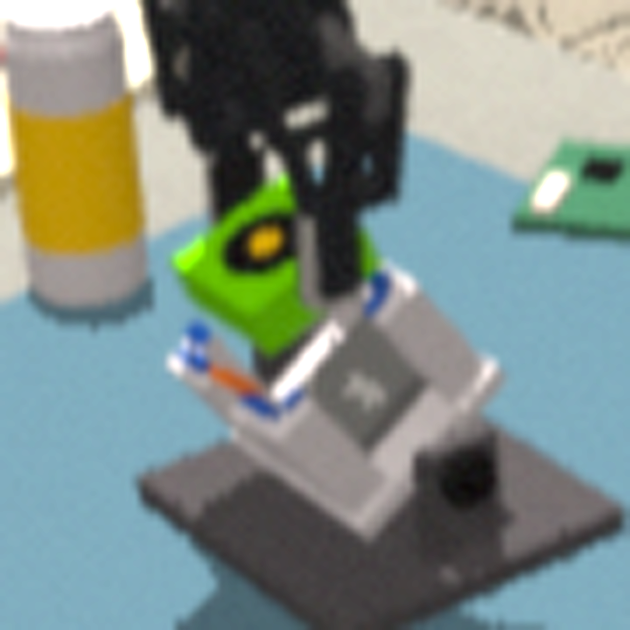

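```bash
python3 -m jog '[[0,0,-1,0,45],[0,0,-2,0,45],[-0.5,0,-3,0,45],[-0.5,0,-4,0,45],[-1,0.1,-5,0,45],[-1,0.1,-6,0,45],[-1,0.1,-6,0,45],[-1,0.1,-6,0,45],[-1,0.1,-6,0,45],[-1,0.1,-6,0,45]]' 20;python3 st.py
python3 - <<'E'
from m import *
crop(S,250,150,70,70,11,"i6")
E
```

```text
time: 20.45
tool_pos: [0.5614, 0.1778, 0.1107]
tcp_rot: [-1.569, 0.095, -0.098]
wrist_force: [-7.4, -3.1, 18.1]
width: 0.603
t 20.45 pos [561.4 177.8 110.7] jaw yaw 82.94 fwd [ 0.002 -0.    -1.   ] F [-7.4 -3.1 18.1] M [-0.5   0.8  -0.08] w 51.5 q6 -1.18
```

View pics/i6.png

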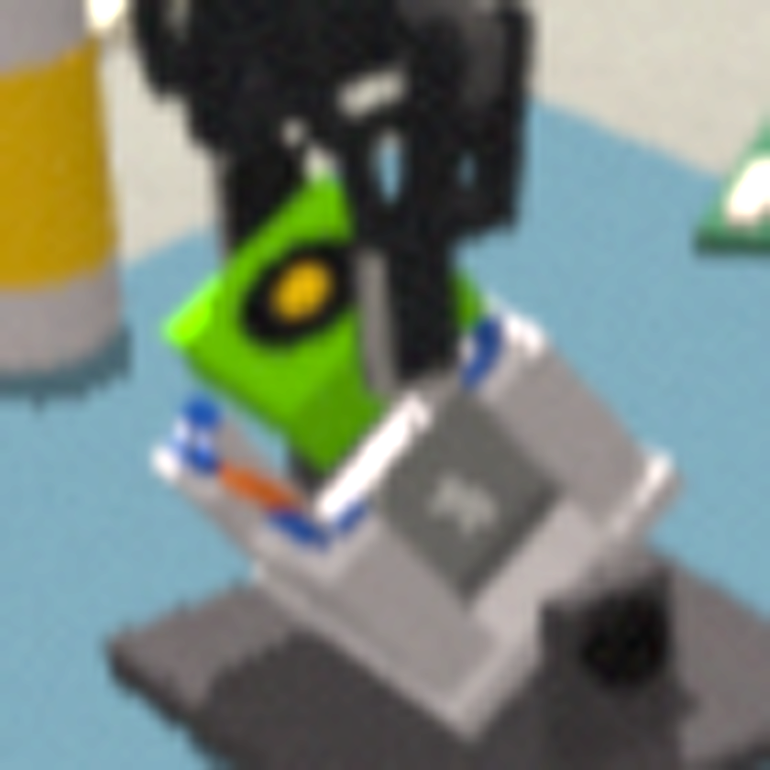

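```bash
python3 -m jog '[[0,0,3,0,45],[-2,0.3,3,0,45],[-4,0.5,2,0,45],[-5.2,0.7,1,0,45],[-5.2,0.7,-1,0,45],[-5.2,0.7,-2,0,45],[-4.6,0.7,-3,0,45],[-4.0,0.6,-4,0,45],[-4.0,0.6,-4,0,45],[-4.0,0.6,-4,0,45]]' 20;python3 st.py
python3 - <<'E'
from m import *
crop(S,250,150,70,70,11,"i7")
E
```

```text
time: 21.8
tool_pos: [0.5567, 0.1786, 0.1031]
tcp_rot: [-1.569, 0.097, -0.097]
wrist_force: [0.0, 0.5, -1.2]
width: 0.606
t 21.8 pos [556.7 178.6 103.1] jaw yaw 82.93 fwd [ 0.  0. -1.] F [ 0.   0.5 -1.2] M [-0.02  0.04  0.03] w 51.8 q6 -1.18
```

View pics/i7.png

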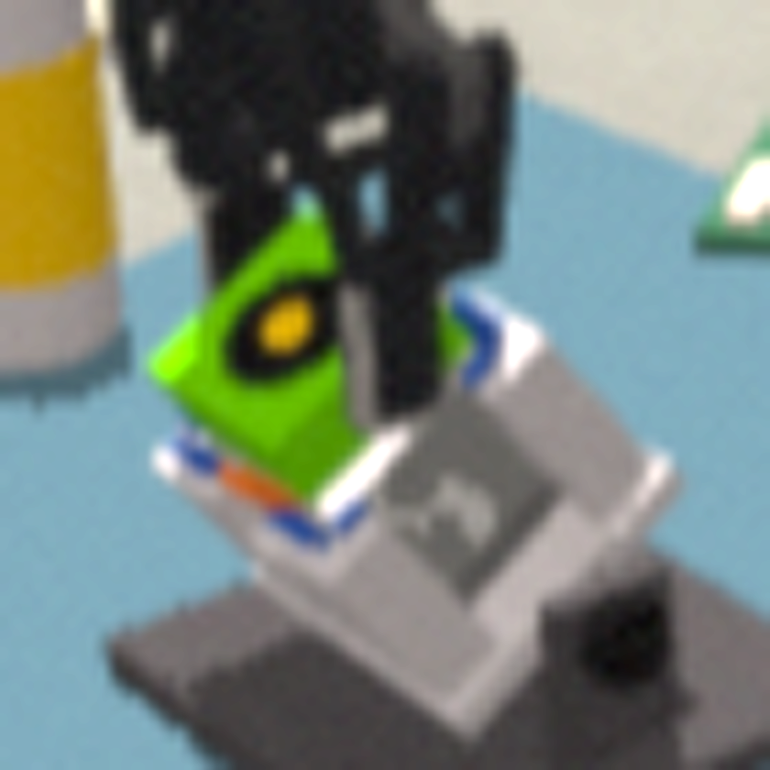

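```bash
python3 -m jog '[[0.5,-0.1,-0.8,0,45],[1.1,-0.1,-1.7,0,45],[1.6,-0.2,-2.5,0,45],[2.2,-0.3,-3.3,0,45],[2.7,-0.3,-4.2,0,45],[3.3,-0.4,-5,0,45],[3.8,-0.5,-5.9,0,45],[4.4,-0.5,-6.7,0,45],[4.4,-0.5,-6.7,0,45],[4.4,-0.5,-6.7,0,45]]' 20;python3 st.py
python3 - <<'E'
from m import *
crop(S,250,150,70,70,11,"i8")
E
```

```text
time: 23.15
tool_pos: [0.5607, 0.178, 0.0962]
tcp_rot: [-1.569, 0.097, -0.096]
wrist_force: [-2.0, -0.1, 0.5]
width: 0.6
t 23.15 pos [560.7 178.   96.2] jaw yaw 82.93 fwd [-0.001 -0.    -1.   ] F [-2.  -0.1  0.5] M [0.01 0.35 0.01] w 51.2 q6 -1.18
```

View pics/i8.png

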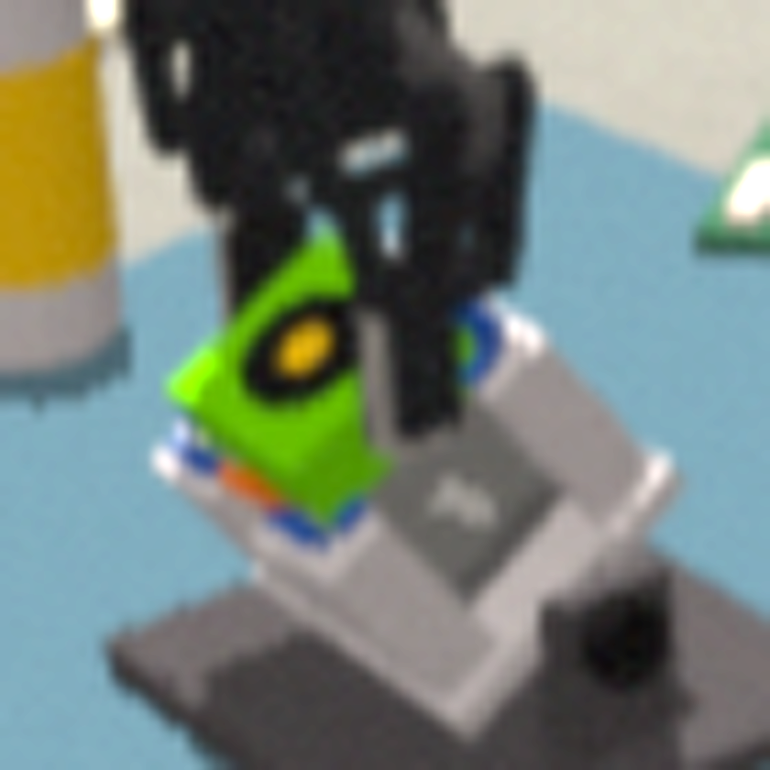

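```bash
python3 -m jog '[[0.5,-0.1,-0.8,0,45],[1.1,-0.1,-1.7,0,45],[1.6,-0.2,-2.5,0,45],[2.2,-0.3,-3.3,0,45],[2.7,-0.3,-4.2,0,45],[2.7,-0.3,-4.2,0,45],[2.7,-0.3,-4.2,0,45],[2.7,-0.3,-4.2,0,45],[2.7,-0.3,-4.2,0,45],[2.7,-0.3,-4.2,0,45]]' 20;python3 st.py
python3 - <<'E'
from m import *
crop(S,250,150,70,70,11,"i9")
E
```

```text
time: 24.5
tool_pos: [0.5629, 0.178, 0.0925]
tcp_rot: [-1.569, 0.098, -0.095]
wrist_force: [-7.8, 0.2, 5.6]
width: 0.601
t 24.5 pos [562.9 178.   92.5] jaw yaw 82.94 fwd [-0.002  0.    -1.   ] F [-7.8  0.2  5.6] M [0.2  1.05 0.09] w 51.4 q6 -1.18
```

View pics/i9.png

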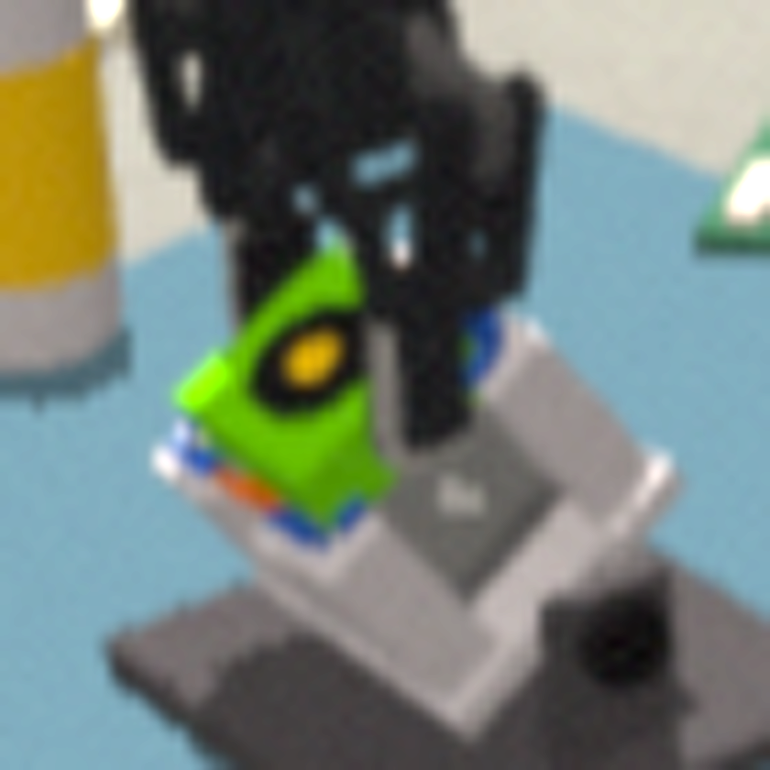

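```bash
python3 -m jog '[[0,0,0,0,62],[0,0,0,0,62],[0,0,20,0,62],[0,0,50,0,0],[-10,1,60,0,0],[-19.7,2.3,50,0,0],[-19.7,2.3,40,0,0],[-19.7,2.3,32,0,0],[-19.7,2.3,25,0,0],[-19.7,2.3,21,0,0]]' 20;python3 st.py
python3 - <<'E'
from m import *
crop(S,250,150,70,70,11,"i10")
E
```

```text
time: 25.85
tool_pos: [0.5436, 0.1799, 0.1119]
tcp_rot: [-1.569, 0.098, -0.096]
wrist_force: [-0.4, 0.3, -0.0]
width: -0.002
t 25.85 pos [543.6 179.9 111.9] jaw yaw 82.93 fwd [-0.002 -0.    -1.   ] F [-0.4  0.3 -0. ] M [-0.02 -0.04 -0.02] w -0.2 q6 -1.17
```

View pics/i10.png

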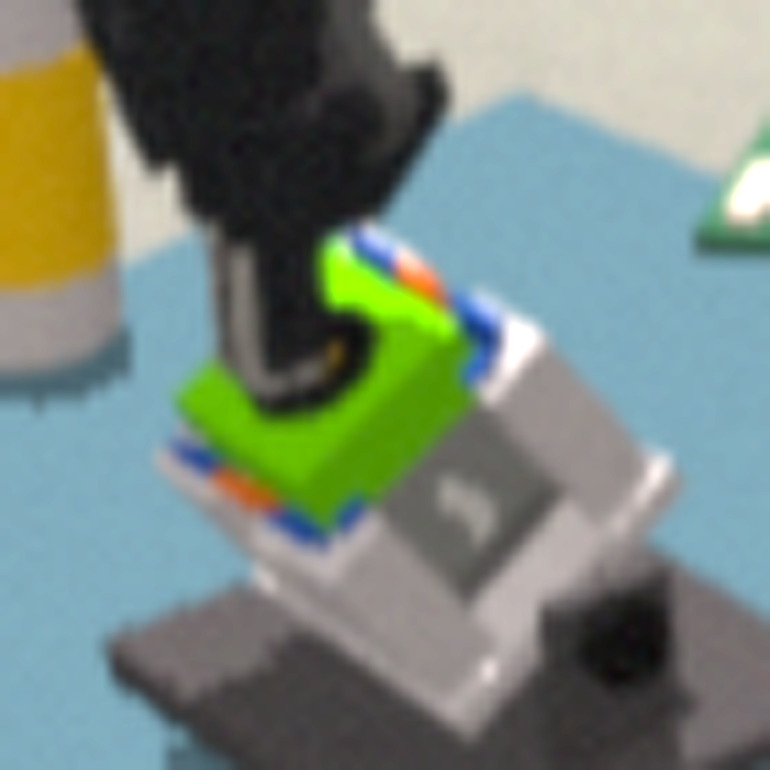

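```bash
python3 -m jog '[[1,-0.1,-3.5,0,0],[2.5,-0.3,-6,0,0],[4,-0.5,-8.5,0,0],[6,-0.7,-11,0,0],[7.5,-0.9,-14,0,0],[9,-1.1,-16.5,0,0],[10.8,-1.3,-19,0,0],[12.5,-1.6,-21.5,0,0],[14,-1.8,-24,0,0],[15.2,-1.9,-25.6,0,0]]' 20;python3 st.py
python3 - <<'E'
from m import *
crop(S,250,150,70,70,11,"i11")
E
```

```text
time: 27.2
tool_pos: [0.5591, 0.178, 0.087]
tcp_rot: [-1.569, 0.097, -0.096]
wrist_force: [-0.5, 0.0, 0.9]
width: -0.001
t 27.2 pos [559.1 178.   87. ] jaw yaw 82.93 fwd [-0.001 -0.    -1.   ] F [-0.5  0.   0.9] M [-0.03  0.04  0.03] w -0.1 q6 -1.18
```

View pics/i11.png

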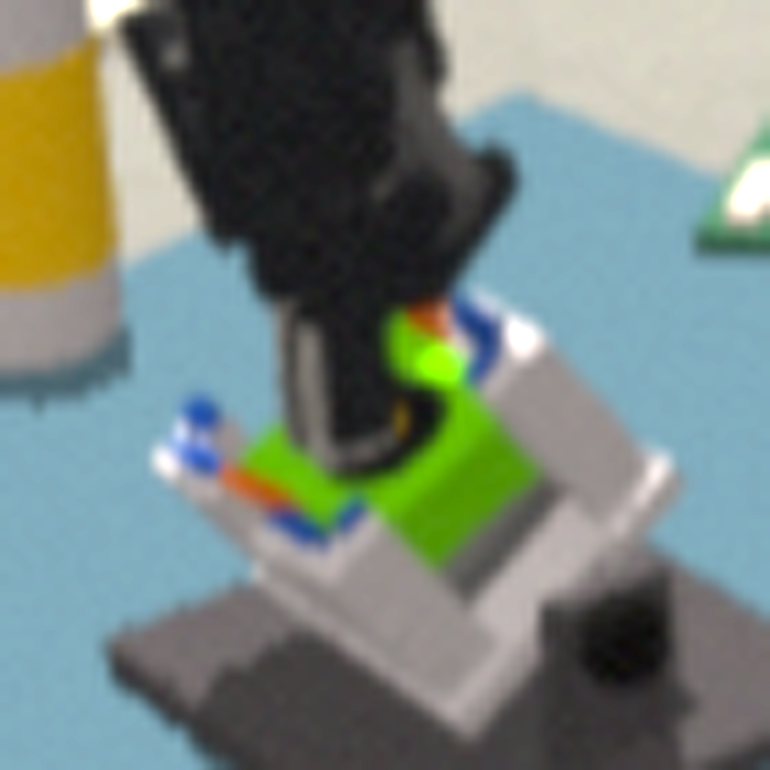

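```bash
python3 -m jog '[[0.5,-0.1,-0.8,0,0],[1.1,-0.1,-1.7,0,0],[1.6,-0.2,-2.5,0,0],[2.2,-0.3,-3.3,0,0],[2.7,-0.3,-4.2,0,0],[3.3,-0.4,-5,0,0],[3.8,-0.5,-5.9,0,0],[4.4,-0.5,-6.7,0,0],[4.9,-0.6,-7.5,0,0],[4.9,-0.6,-7.5,0,0]]' 20;python3 st.py
python3 - <<'E'
from m import *
crop(S,250,150,70,70,11,"i12")
E
```

```text
time: 28.55
tool_pos: [0.5641, 0.1775, 0.08]
tcp_rot: [-1.569, 0.097, -0.097]
wrist_force: [-0.4, 0.7, -0.2]
width: -0.001
t 28.55 pos [564.1 177.5  80. ] jaw yaw 82.93 fwd [-0. -0. -1.] F [-0.4  0.7 -0.2] M [-0.01  0.01 -0.03] w -0.1 q6 -1.18
```

View pics/i12.png

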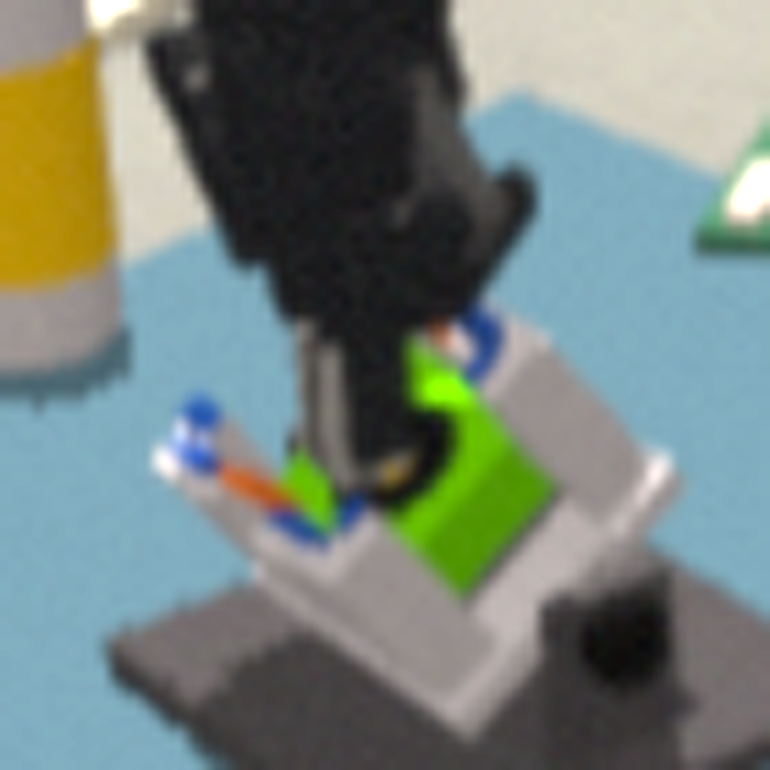

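```bash
python3 -m jog '[[0,0,40,0,0],[0,-10,70,0,30],[8,-65,75,-4,85],[16,-125,75,-8,85],[24,-187,60,-12,85],[32,-248,40,-16.8,85],[40,-308,10,-16.8,85],[48,-365,-20,-16.8,85],[50.3,-395.5,-45,-16.8,85],[50.3,-395.5,-65,-16.8,85]]' 20;python3 st.py
python3 - <<'E'
from m import *
crop(S,380,230,75,70,10,"j1");crop(S,250,150,70,70,9,"j2")
E
```

```text
time: 29.9
tool_pos: [0.614, -0.221, 0.0135]
tcp_rot: [-1.546, 0.33, -0.329]
wrist_force: [-0.3, 0.0, -0.7]
width: 0.992
t 29.9 pos [ 614.  -221.    13.5] jaw yaw 65.92 fwd [-0.001 -0.    -1.   ] F [-0.3  0.  -0.7] M [0.02 0.   0.04] w 84.7 q6 -1.53
```

View pics/j1.png

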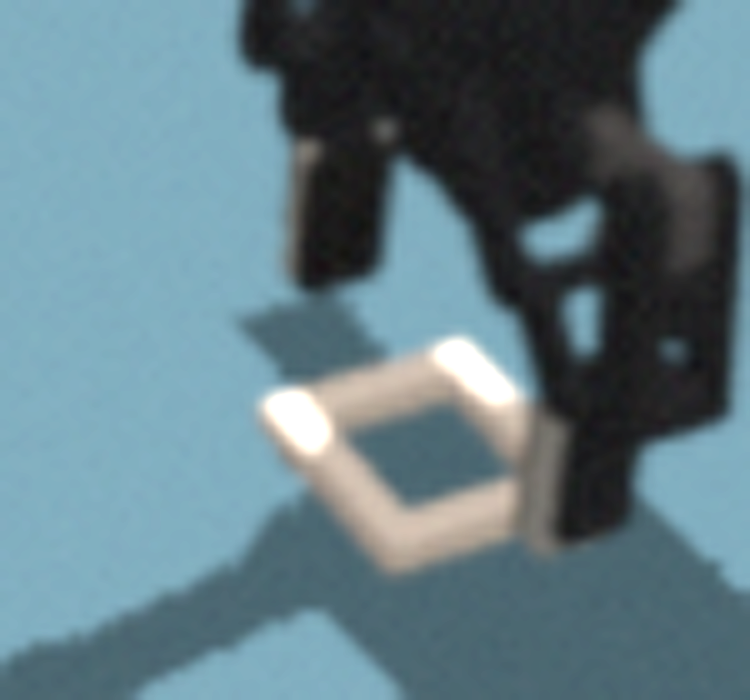

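View pics/j2.png

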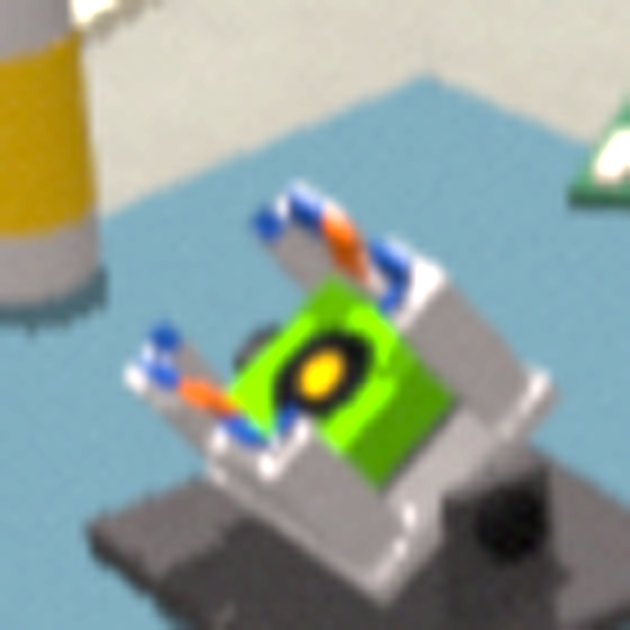

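```bash
python3 -m jog '[[0,0,-8,0,85],[0,0,-13,0,70],[0,0,-13.5,0,60],[0,0,-13.5,0,45],[0,0,-13.5,0,45],[0,0,-13.5,0,45],[0,0,-13.5,0,45],[0,0,20,0,45],[0,0,70,0,45],[0,0,120,0,45]]' 20;python3 st.py
python3 - <<'E'
from m import *
crop(S,380,160,75,75,10,"j3")
E
```

```text
time: 31.25
tool_pos: [0.6135, -0.218, 0.1353]
tcp_rot: [-1.546, 0.328, -0.325]
wrist_force: [0.7, -0.1, -0.0]
width: 0.596
t 31.25 pos [ 613.5 -218.   135.3] jaw yaw 66.13 fwd [-0.002  0.    -1.   ] F [ 0.7 -0.1 -0. ] M [ 0.02 -0.06 -0.04] w 50.9 q6 -1.53
```

View pics/j3.png

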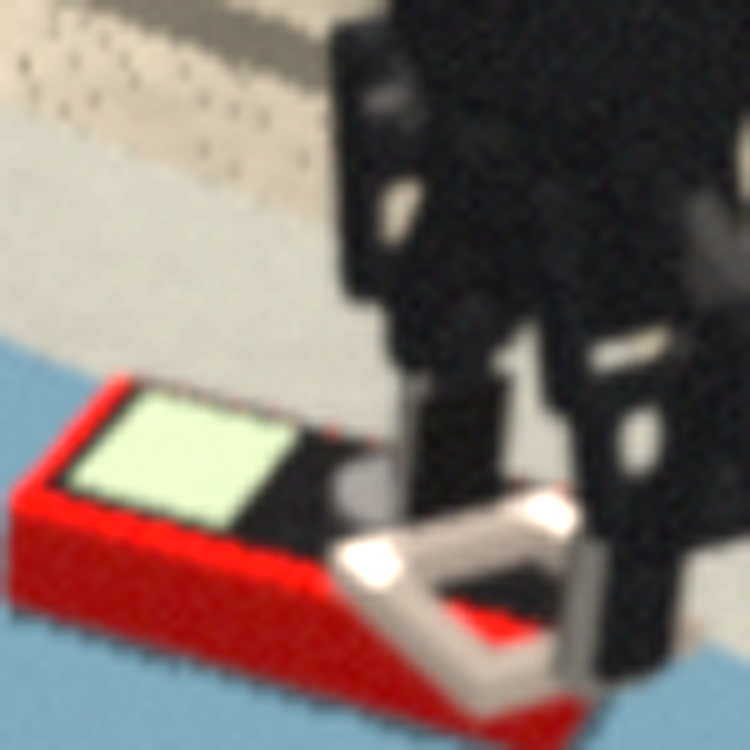

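```bash
python3 -m jog '[[-7,55,10,3,45],[-15,112,10,6,45],[-23,169,10,9,45],[-31,226,10,13,45],[-39,283,10,16.8,45],[-47,340,8,16.8,45],[-53.5,394,4,16.8,45],[-53.5,395.9,-4,16.8,45],[-53.5,395.9,-10,16.8,45],[-53.5,395.9,-13,16.8,45]]' 20;python3 st.py
```

```text
time: 32.6
tool_pos: [0.5604, 0.1769, 0.1213]
tcp_rot: [-1.569, 0.1, -0.097]
wrist_force: [-3.7, 1.8, 7.4]
width: 0.602
t 32.6 pos [560.4 176.9 121.3] jaw yaw 82.84 fwd [-0.002 -0.    -1.   ] F [-3.7  1.8  7.4] M [0.31 0.49 0.04] w 51.4 q6 -1.18
```

```bash
python3 -m jog '[[0,0,-2,0,45],[0,0,-4,0,45],[0,0,-6,0,45],[0,0,-8,0,45],[0,0,-10,0,45],[0.5,0,-12,0,45],[0.5,0,-14,0,45],[1,0,-16,0,45],[1,0,-17,0,45],[1,0,-17,0,45]]' 20;python3 st.py
python3 - <<'E'
from m import *
crop(S,250,150,70,70,11,"j4")
E
```

```text
time: 33.85
tool_pos: [0.5626, 0.1769, 0.1077]
tcp_rot: [-1.568, 0.098, -0.099]
wrist_force: [-6.7, 0.9, 12.6]
width: 0.6
t 33.85 pos [562.6 176.9 107.7] jaw yaw 82.8 fwd [ 0.001  0.001 -1.   ] F [-6.7  0.9 12.6] M [ 0.02  0.85 -0.05] w 51.2 q6 -1.18
```

View pics/j4.png

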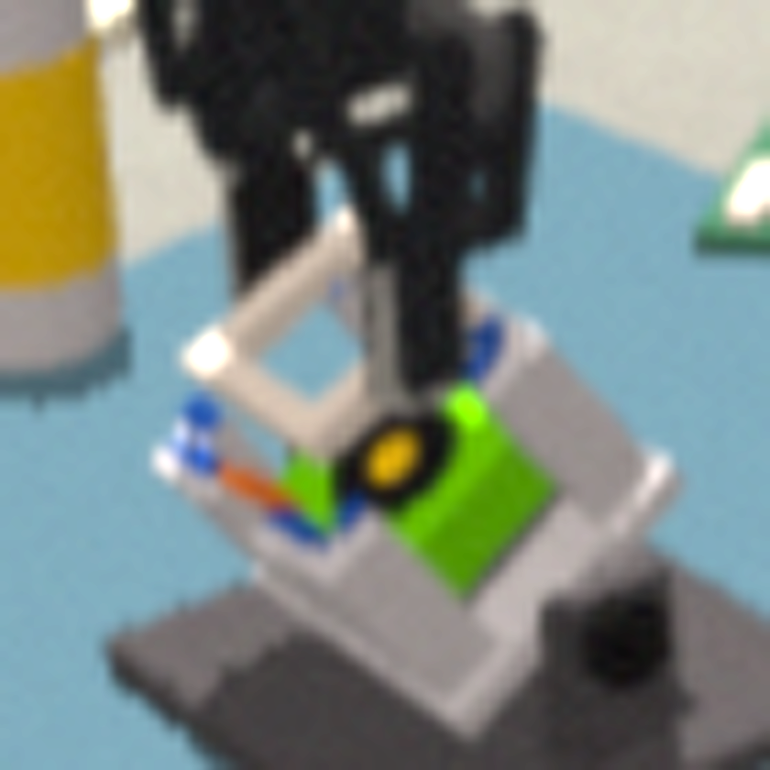

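```bash
python3 -m jog '[[0,0,-2,0,45],[0,0,-2,0,45],[-1,0.2,0,0,45],[-3,0.3,1,0,45],[-4.3,0.4,0,0,45],[-4.3,0.4,-3,0,45],[-3.5,0.3,-5.3,0,45],[-2,0.1,-7.6,0,45],[-0.5,-0.1,-9.8,0,45],[0.6,-0.2,-11.5,0,45]]' 20;python3 st.py
python3 - <<'E'
from m import *
crop(S,250,150,70,70,11,"j5")
E
```

```text
time: 35.2
tool_pos: [0.5624, 0.1778, 0.0934]
tcp_rot: [-1.569, 0.097, -0.096]
wrist_force: [-1.7, 0.1, 1.4]
width: 0.6
t 35.2 pos [562.4 177.8  93.4] jaw yaw 82.94 fwd [-0.001 -0.    -1.   ] F [-1.7  0.1  1.4] M [0.09 0.25 0.05] w 51.2 q6 -1.18
```

View pics/j5.png

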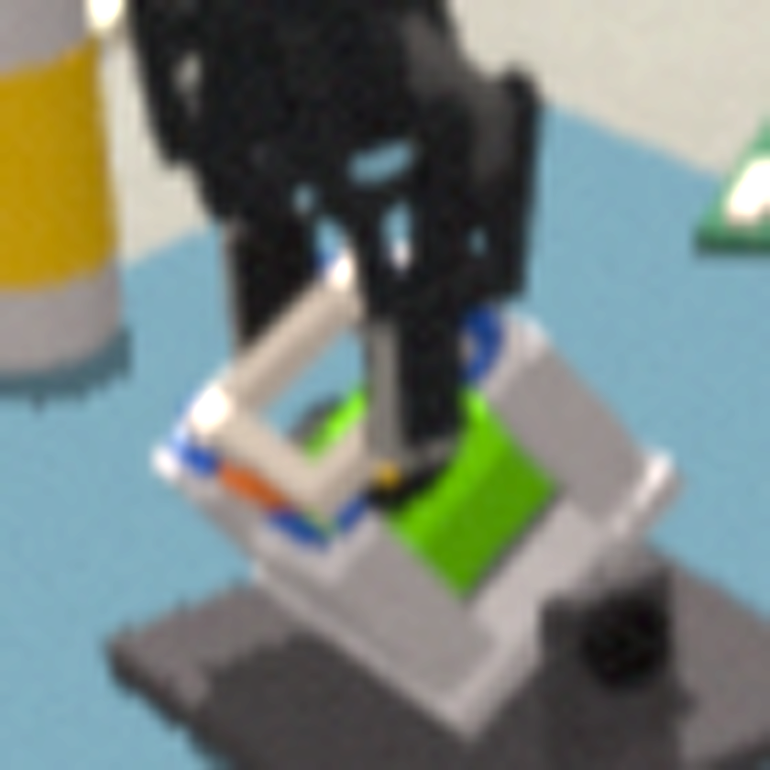

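```bash
python3 -m jog '[[0,0,0,0,62],[0,0,0,0,62],[0,0,15,0,62],[0,0,40,0,50],[-8,1,45,0,38],[-13.4,1.7,40,0,38],[-13.4,1.7,32,0,38],[-13.4,1.7,24,0,38],[-13.4,1.7,18,0,38],[-13.4,1.7,15,0,38]]' 20;python3 st.py
python3 - <<'E'
from m import *
crop(S,250,150,70,70,11,"j6")
E
```

```text
time: 36.55
tool_pos: [0.5487, 0.1792, 0.1074]
tcp_rot: [-1.569, 0.098, -0.096]
wrist_force: [-0.1, -0.2, 0.4]
width: 0.443
t 36.55 pos [548.7 179.2 107.4] jaw yaw 82.93 fwd [-0.002 -0.001 -1.   ] F [-0.1 -0.2  0.4] M [ 0.05 -0.02 -0.03] w 37.8 q6 -1.17
```

View pics/j6.png

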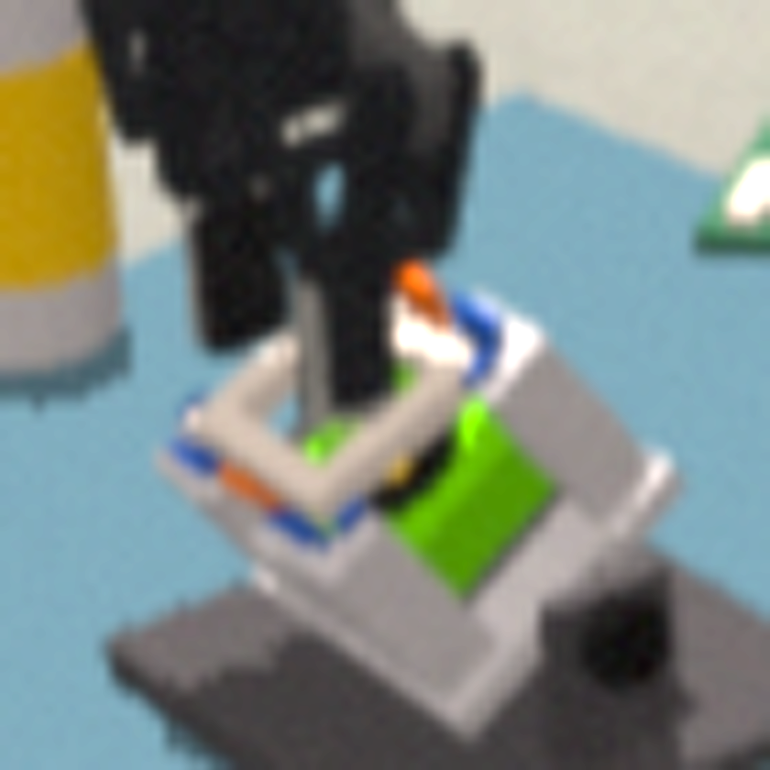

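```bash
python3 -m jog '[[0.5,0,-3,0,38],[2,-0.2,-5,0,38],[3.5,-0.4,-7.5,0,38],[5,-0.6,-9.5,0,38],[6.5,-0.8,-12,0,38],[8,-1,-14,0,38],[9.5,-1.2,-16.3,0,38],[11,-1.3,-18.5,0,38],[12.5,-1.5,-20.9,0,38],[12.5,-1.5,-20.9,0,38]]' 20;python3 st.py
python3 - <<'E'
from m import *
crop(S,250,150,70,70,11,"j7")
E
```

```text
time: 37.9
tool_pos: [0.5615, 0.1778, 0.0872]
tcp_rot: [-1.569, 0.097, -0.097]
wrist_force: [0.5, -0.1, 0.2]
width: 0.445
t 37.9 pos [561.5 177.8  87.2] jaw yaw 82.93 fwd [-0.001 -0.    -1.   ] F [ 0.5 -0.1  0.2] M [-0.01 -0.01  0.04] w 38.0 q6 -1.18
```

View pics/j7.png

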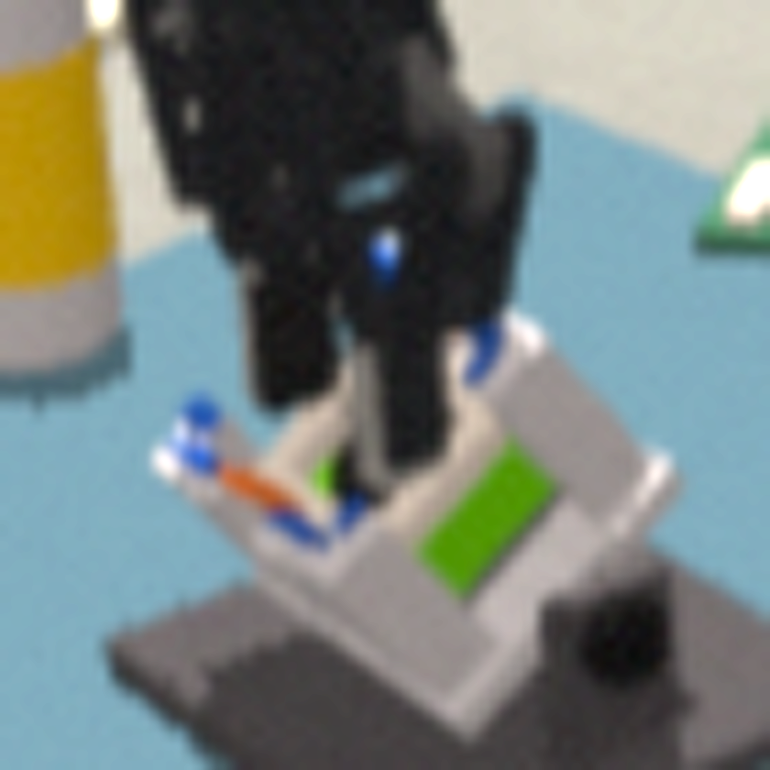

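```bash
python3 -m jog '[[0,0,40,0,38],[-3,-10,65,0,60],[-10,-60,65,-1.2,85],[-18,-115,60,-1.2,85],[-26,-170,40,-1.2,85],[-33,-225,0,-1.2,85],[-36.5,-258,-40,-1.2,85],[-36.5,-258.2,-65,-1.2,85],[-36.5,-258.2,-80,-1.2,85],[-36.5,-258.2,-85,-1.2,80]]' 20;python3 st.py
python3 - <<'E'
from m import *
crop(S,310,215,75,70,10,"k1");crop(S,250,150,70,70,9,"k2")
E
```

```text
time: 39.25
tool_pos: [0.5249, -0.0799, 0.0021]
tcp_rot: [-1.568, 0.114, -0.112]
wrist_force: [-0.4, 0.2, -0.6]
width: 0.935
t 39.25 pos [524.9 -79.9   2.1] jaw yaw 81.76 fwd [-0.001  0.    -1.   ] F [-0.4  0.2 -0.6] M [-0.02 -0.02  0.02] w 79.8 q6 -1.62
```

View pics/k1.png

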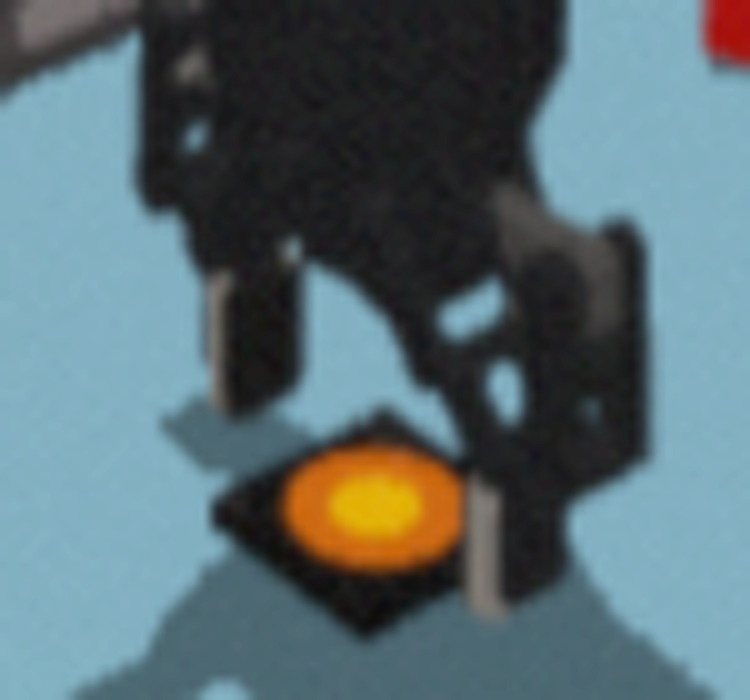

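View pics/k2.png

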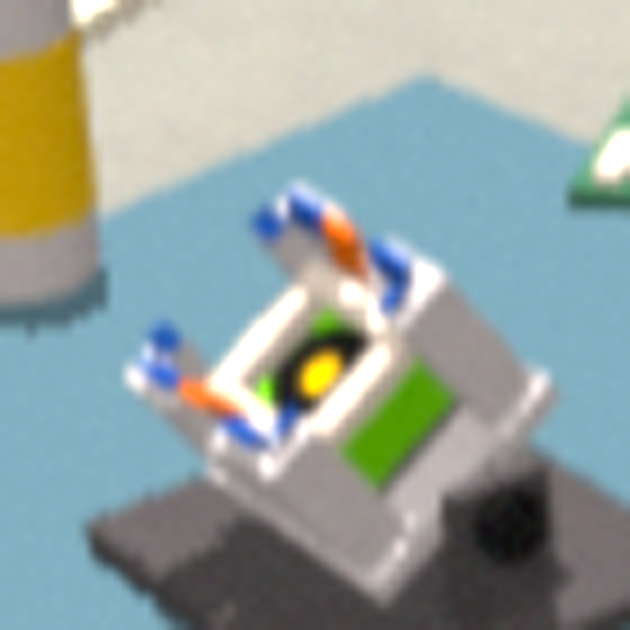

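```bash
python3 -m jog '[[0,0,-1.1,0,65],[0,0,-1.1,0,55],[0,0,-1.1,0,45],[0,0,-1.1,0,45],[0,0,-1.1,0,45],[0,0,-1.1,0,45],[0,0,-1.1,0,45],[0,0,30,0,45],[0,0,80,0,45],[0,0,132.4,0,45]]' 20;python3 st.py
python3 - <<'E'
from m import *
crop(S,310,150,75,75,10,"k3")
E
```

```text
time: 40.6
tool_pos: [0.5242, -0.0802, 0.1356]
tcp_rot: [-1.568, 0.115, -0.112]
wrist_force: [1.3, -0.6, 0.7]
width: 0.599
t 40.6 pos [524.2 -80.2 135.6] jaw yaw 81.73 fwd [-0.002  0.    -1.   ] F [ 1.3 -0.6  0.7] M [-0.02 -0.01  0.  ] w 51.1 q6 -1.63
```

View pics/k3.png

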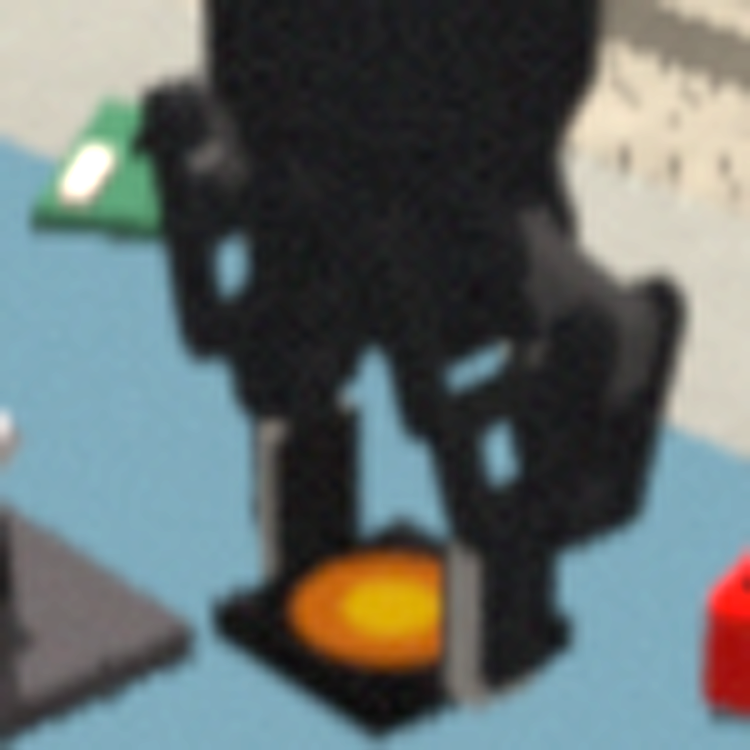

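```bash
python3 -m jog '[[6,45,6,1.2,45],[13,95,8,1.2,45],[21,150,8,1.2,45],[28,205,8,1.2,45],[35,250,6,1.2,45],[35.8,258.2,2,1.2,45],[35.8,258.2,-3,1.2,45],[35.8,258.2,-8,1.2,45],[35.8,258.2,-11,1.2,45],[35.8,258.2,-13,1.2,45]]' 20;python3 st.py;  python3 -m jog '[[0,0,-2,0,45],[0,0,-4,0,45],[0,0,-6,0,45],[0,0,-8,0,45],[0,0,-10,0,45],[0.5,0,-12,0,45],[0.5,0,-14,0,45],[1,0,-16,0,45],[1,0,-18,0,45],[1,0,-19,0,45]]' 20;python3 st.py
python3 - <<'E'
from m import *
crop(S,250,150,70,70,11,"k4")
E
```

```text
time: 41.95
tool_pos: [0.5607, 0.1768, 0.122]
tcp_rot: [-1.569, 0.098, -0.097]
wrist_force: [-2.8, -1.2, 4.3]
width: 0.6
t 41.95 pos [560.7 176.8 122. ] jaw yaw 82.86 fwd [-0.001 -0.001 -1.   ] F [-2.8 -1.2  4.3] M [-0.27  0.37 -0.06] w 51.2 q6 -1.18
time: 43.2
tool_pos: [0.5625, 0.1771, 0.1058]
tcp_rot: [-1.569, 0.096, -0.098]
wrist_force: [-7.3, -4.0, 15.2]
width: 0.601
t 43.2 pos [562.5 177.1 105.8] jaw yaw 82.92 fwd [ 0.001 -0.001 -1.   ] F [-7.3 -4.  15.2] M [-0.6   0.77 -0.08] w 51.3 q6 -1.18
```

View pics/k4.png

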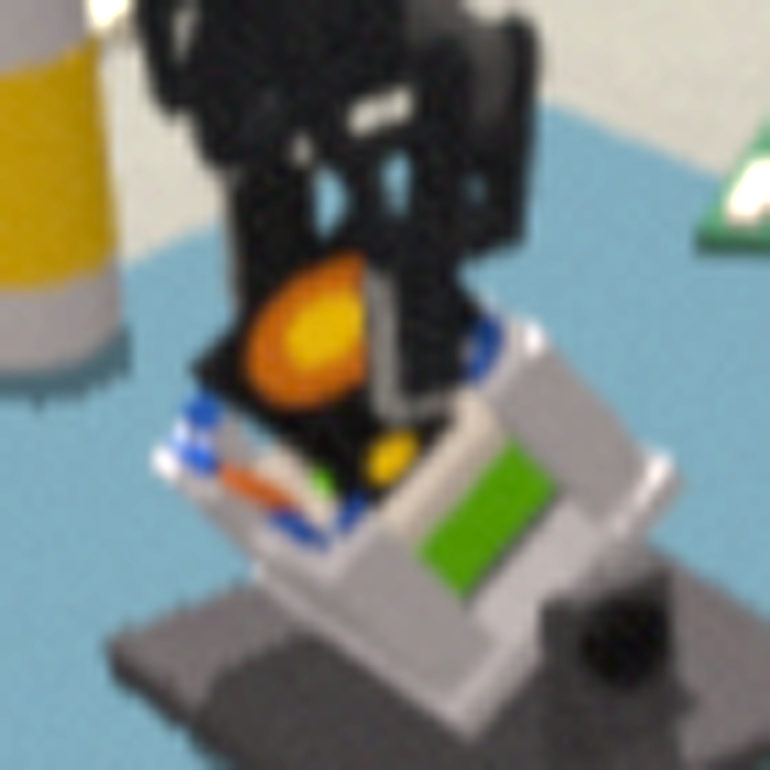

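```bash
python3 -m jog '[[0,0,0,0,45],[-1,0.2,2,0,45],[-3,0.3,3,0,45],[-4.3,0.4,2,0,45],[-4.3,0.4,-1,0,45],[-3.5,0.3,-3.3,0,45],[-2,0.1,-5.6,0,45],[-0.5,-0.1,-7.8,0,45],[0.6,-0.2,-9.5,0,45],[0.6,-0.2,-9.5,0,45]]' 20;python3 st.py
python3 - <<'E'
from m import *
crop(S,250,150,70,70,11,"k5")
E
```

```text
time: 44.55
tool_pos: [0.5622, 0.1777, 0.0932]
tcp_rot: [-1.569, 0.098, -0.096]
wrist_force: [-1.2, -0.5, -0.5]
width: 0.598
t 44.55 pos [562.2 177.7  93.2] jaw yaw 82.93 fwd [-0.001 -0.    -1.   ] F [-1.2 -0.5 -0.5] M [0.06 0.15 0.06] w 51.1 q6 -1.18
```

View pics/k5.png

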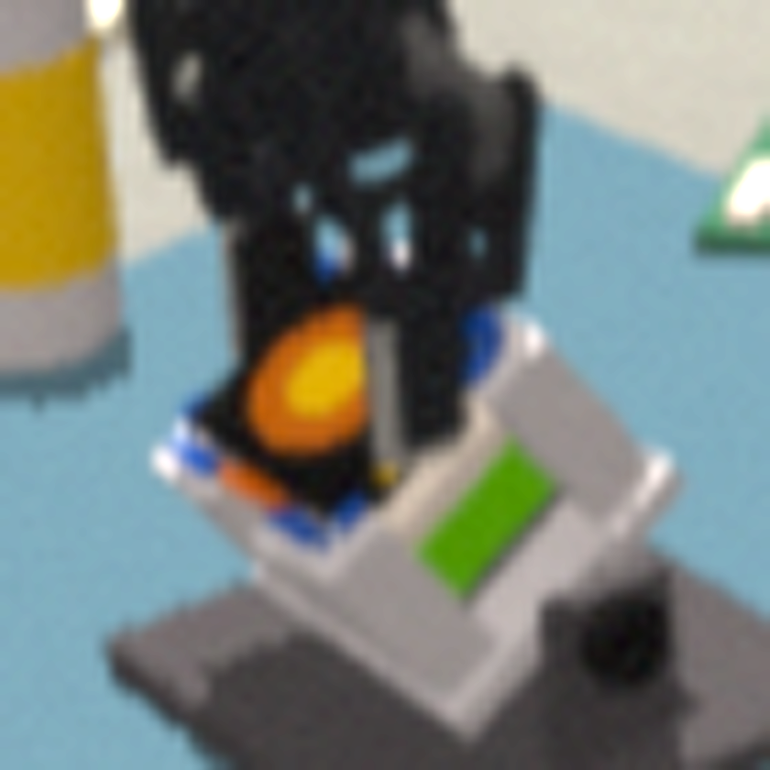

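```bash
python3 -m jog '[[0,0,0,0,62],[0,0,0,0,62],[0,0,15,0,62],[0,0,40,0,30],[-8,1,50,0,0],[-16,2,48,0,0],[-16,2,40,0,0],[-16,2,30,0,0],[-16,2,22,0,0],[-16,2,17,0,0]]' 20;python3 st.py
python3 - <<'E'
from m import *
crop(S,250,150,70,70,11,"k6")
E
```

```text
time: 45.9
tool_pos: [0.5459, 0.1795, 0.109]
tcp_rot: [-1.569, 0.099, -0.095]
wrist_force: [0.5, 0.3, -0.2]
width: 0.001
t 45.9 pos [545.9 179.5 109. ] jaw yaw 82.93 fwd [-0.002 -0.001 -1.   ] F [ 0.5  0.3 -0.2] M [-0.02 -0.   -0.02] w 0.1 q6 -1.17
```

View pics/k6.png

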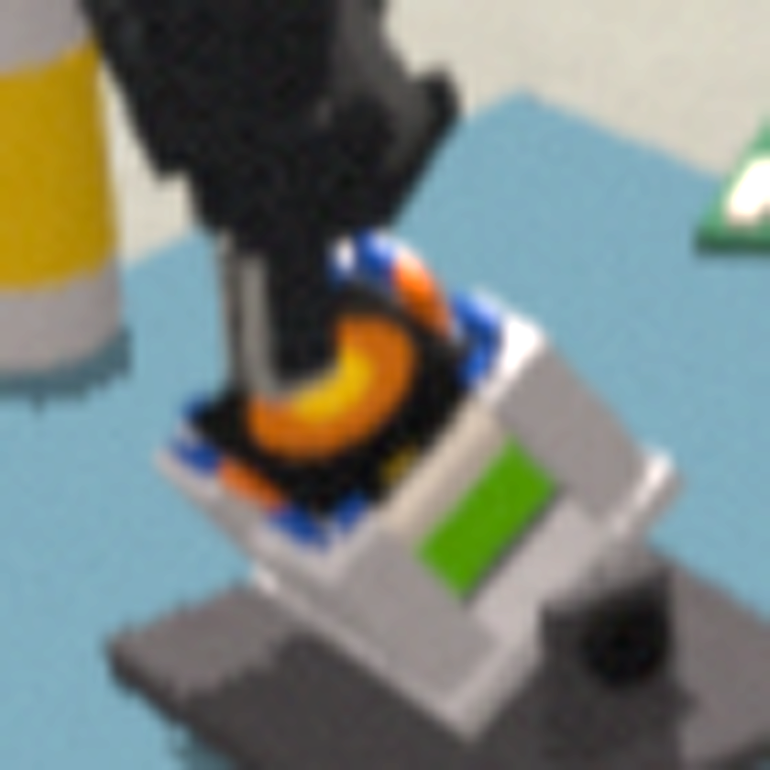

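```bash
python3 -m jog '[[0.3,0,-2.5,0,0],[1.5,-0.2,-4.5,0,0],[3,-0.4,-6.5,0,0],[4.3,-0.5,-8.5,0,0],[5.6,-0.7,-10.5,0,0],[7,-0.9,-12.5,0,0],[8.2,-1,-14,0,0],[9.5,-1.2,-15.5,0,0],[9.5,-1.2,-15.5,0,0],[9.5,-1.2,-15.5,0,0]]' 20;python3 st.py
```

```text
time: 47.25
tool_pos: [0.5561, 0.1784, 0.0948]
tcp_rot: [-1.569, 0.097, -0.097]
wrist_force: [0.2, 0.9, -0.5]
width: 0.003
t 47.25 pos [556.1 178.4  94.8] jaw yaw 82.94 fwd [ 0. -0. -1.] F [ 0.2  0.9 -0.5] M [-0.01  0.01  0.  ] w 0.2 q6 -1.18
```

```bash
python3 -m jog '[[0.3,0,-0.5,0,0],[0.6,-0.1,-1,0,0],[1,-0.1,-1.5,0,0],[1.3,-0.2,-2,0,0],[1.6,-0.2,-2.5,0,0],[2,-0.2,-3,0,0],[2.3,-0.3,-3.5,0,0],[2.6,-0.3,-4,0,0],[2.6,-0.3,-4,0,0],[2.6,-0.3,-4,0,0]]' 20;python3 st.py
python3 - <<'E'
from m import *
crop(S,250,150,70,70,11,"k7")
E
```

```text
time: 48.5
tool_pos: [0.5579, 0.1784, 0.0924]
tcp_rot: [-1.569, 0.098, -0.096]
wrist_force: [-7.7, -0.3, 11.2]
width: -0.001
t 48.5 pos [557.9 178.4  92.4] jaw yaw 82.93 fwd [-0.002  0.    -1.   ] F [-7.7 -0.3 11.2] M [-0.15  1.13 -0.05] w -0.1 q6 -1.18
```

View pics/k7.png

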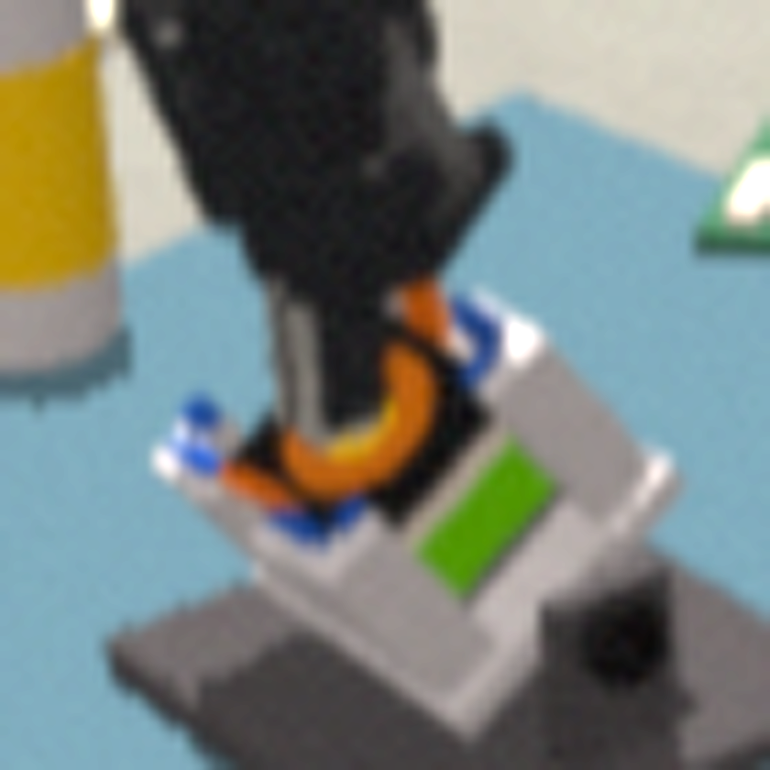

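```bash
python3 -m jog '[[0.3,0,-0.4,0,0],[0.5,-0.1,-0.8,0,0],[0.8,-0.1,-1.2,0,0],[1.1,-0.1,-1.6,0,0],[1.3,-0.2,-2,0,0],[1.6,-0.2,-2.4,0,0],[1.6,-0.2,-2.4,0,0],[1.6,-0.2,-2.4,0,0],[1.6,-0.2,-2.4,0,0],[1.6,-0.2,-2.4,0,0]]' 20;python3 st.py
python3 - <<'E'
from m import *
crop(S,250,150,70,70,11,"k8")
E
```

```text
time: 49.85
tool_pos: [0.5581, 0.1784, 0.0922]
tcp_rot: [-1.569, 0.101, -0.093]
wrist_force: [-16.8, -1.5, 25.9]
width: 0.003
t 49.85 pos [558.1 178.4  92.2] jaw yaw 82.93 fwd [-0.005  0.    -1.   ] F [-16.8  -1.5  25.9] M [-0.19  2.64 -0.08] w 0.3 q6 -1.18
```

View pics/k8.png

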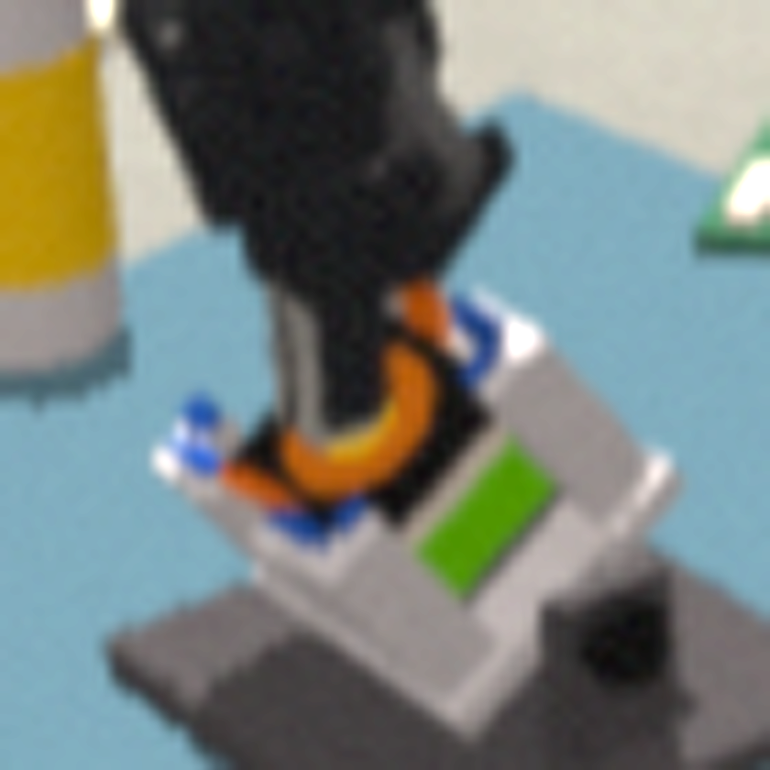

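```bash
python3 -m jog '[[-1,0,3,0,0],[-3,0,15,0,0],[-5,0,40,0,0],[-10,-30,80,0,0],[-20,-80,100,0,0],[-30,-130,100,0,0],[-30,-180,100,0,0],[-30,-200,100,0,0],[-30,-200,100,0,0],[-30,-200,100,0,0]]' 20;python3 st.py
python3 - <<'E'
from m import *
crop(S,250,150,70,70,11,"k9");crop(T,255,175,60,60,10,"k10")
th=np.radians(-7.);ex=np.array([np.cos(th),np.sin(th),0]);ey=np.array([-np.sin(th),np.cos(th),0])
E
```

```text
time: 51.2
tool_pos: [0.5305, -0.0216, 0.1889]
tcp_rot: [-1.568, 0.097, -0.097]
wrist_force: [-1.1, -0.3, -0.3]
width: -0.002
t 51.2 pos [530.5 -21.6 188.9] jaw yaw 82.92 fwd [ 0.001  0.    -1.   ] F [-1.1 -0.3 -0.3] M [-0.02 -0.06  0.  ] w -0.2 q6 -1.54
```

View pics/k9.png

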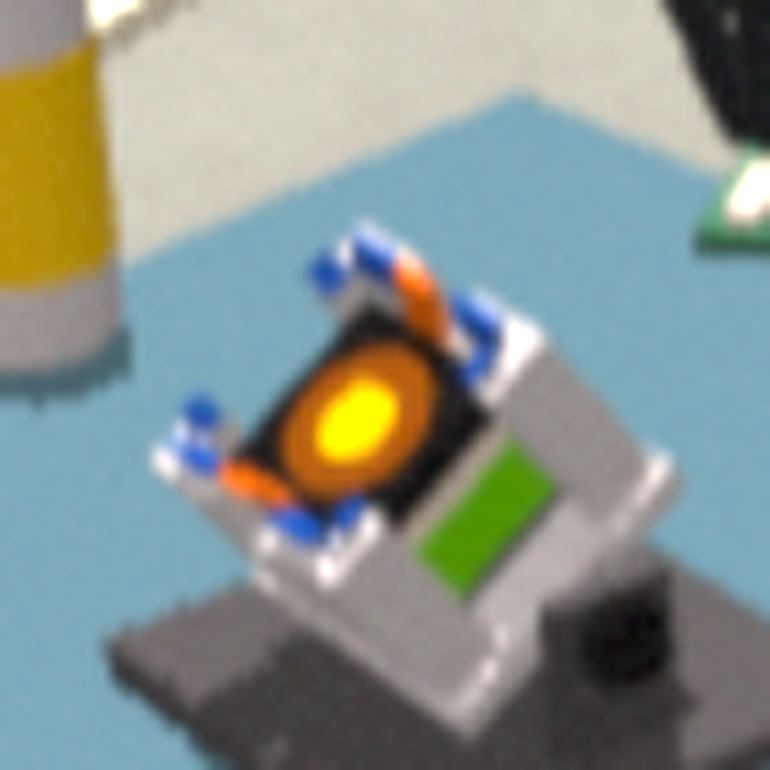

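View pics/k10.png

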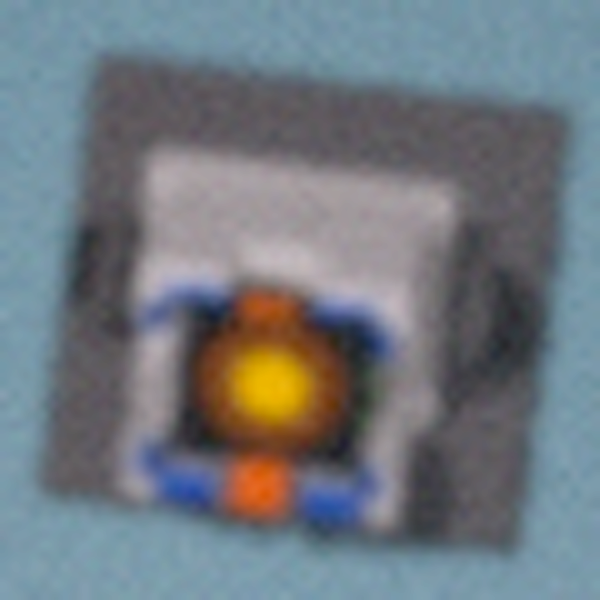

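```bash
python3 - <<'E'
from m import *
for nm,c in(("side",S),("top",T)):
    a=cv2.imread(f"pics/{nm}0.png")[:,:,::-1];b=c["pixels"]
    for n,(x,y,w,h) in(dict(far=(284,170,8,9),near=(267,190,8,7)) if nm=="side" else dict(near=(276,221,10,8),far=(276,202,10,4))).items():
        for im in(a,b):
            s=im[y:y+h,x:x+w].astype(float);s=np.clip(s[...,0]-np.maximum(s[...,1],s[...,2])-60,0,None) if nm=="side" else np.clip(s[...,0]-np.maximum(s[...,1],s[...,2])-35,0,None)
            Y,X=np.mgrid[y:y+h,x:x+w];print(nm,n,((s*X).sum()/s.sum()).round(2),((s*Y).sum()/s.sum()).round(2),s.sum())
# lens centre from amber/yellow in both views
def yc(c,box):
    m=mask(c,lambda r,g,b:(r>130)&(g>110)&(b<70),box);ys,xs=np.nonzero(m);return xs.mean(),ys.mean(),len(xs)
s=yc(S,(272,178,22,18));t=yc(T,(272,205,20,17));print(s,t)
X,r=tri(T,t[:2],S,s[:2]);print(X.round(4),r)
d=X-[.5838,.1754,.0634];th=np.radians(-7);lx=d[0]*np.cos(th)+d[1]*np.sin(th);ly=-d[0]*np.sin(th)+d[1]*np.cos(th)
print("px,py,pz",lx*.836+d[2]*.548,ly,-lx*.548+d[2]*.836)
E
```

```text
side far 287.18 175.17 93.0
side far 287.15 175.15 106.0
side near 272.01 193.46 100.0
side near 272.07 193.44 132.0
top near 280.41 223.27 646.0
top near 280.47 223.1 790.0
top far 281.15 204.94 53.0
top far 280.97 204.97 76.0
(np.float64(281.94444444444446), np.float64(187.94444444444446), 36) (np.float64(281.57142857142856), np.float64(213.0), 7)
[0.5662 0.1775 0.0874] 0.0008518472943352832
px,py,pz -0.001686269565665744 -9.681176688020911e-05 0.029797233805234462
```

```bash
python3 - <<'E'
from workcell import bot
print(bot.finish_job())
E
```

```text
the job is handed in; nothing more can be done
None
```

I built the lamp module in the pocket and handed it in at about 51 s of the 72 s allowed. No verdict came back, so the success claims below rest on my own checks.

**What I did:** I gripped each part along the pocket's y direction. I tipped it to the nest's angle (about 0.58 rad) against the top of the far wall and slid it into the flares. Then I released it and pressed it down along the pocket axis, in the order housing, spacer, lens. I used closed fingers for the housing and lens, and fingers 38 mm apart for the spacer.

**Last checks:**
- **Lens home:** the final press met a rigid stop at about 31 N along the axis, well under 90 N. The last 3 mm commanded gave almost no further movement.
- **Clips:** seen from the side, both are within 0.1 pixel of their positions before assembly. From the top they agree within 0.2 pixel. I take both as sprung in.
- **Lens position:** the two cameras put it 1.7 mm off the pocket axis in x and 0.1 mm in y, inside the 3 mm limit. Its top is about 30 mm above the pocket point, which puts the floor roughly 6 to 7 mm below it. The calibration is only good to about 2 mm.
- **Nest and bystanders:** in the final pictures the nest looks unmoved. I steered clear of the meter, tape roll and spray can but did not measure their positions again.

**What disagreed or failed:**
- **Fingertip length:** the fingertips turned out to be only about 4 mm ahead of the reported TCP, not the 25 mm stated. My first grasp of the housing therefore closed above it. I found the true value by touching the housing's top and gripped again.
- **First tilting touch:** I lowered the housing about 7 mm short of the far wall and met nothing, so I shifted it over and repeated.

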